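Load the carrying tray of a model railway and hold it up level

ROBOT

A 6-joint arm with a two-finger parallel gripper is mounted at the origin on the work surface. World frame = base frame: x ahead of the robot, y to its left, z up, the work surface at z = 0. Lengths are in m, angles in rad, forces in N, time in s.
With the tool pointing down it reaches from about 0.225 to 0.875 m from the base axis. Payload 3.4 kg.
Tool frame: the origin (TCP) lies midway between the tips of the shut fingers; the grasp point (between the pads) lies 19 mm behind it (manip.tcp_to_grasp is the distance from the TCP to the grasp point, in m); x points along the fingers, y is the direction in which the jaws open and shut, and the axes are right-handed (so a half turn about x gives the same grasp; the last joint's range is limited). The gripper opens to 85 mm and grips with 20 to 120 N. Pads are 22 mm wide; open, the fingers measure 114 mm over their backs; the gripper's body (76 mm by 85 mm) begins 54 mm behind the grasp point. The pads swing forward as they close: fully open they stand 13 mm farther back than shut.
Start: joints at [1.059, 0.276, 1.505, -0, 1.361, -0.121], TCP at [0.219, 0.532, 0.195] pointing down, gripper open.
Joint ranges: [-2.89, 2.89], [-0.75, 2.08], [0.22, 2.7], [-1.18, 4.32], [0.11, 2.71], [-2.7, 2.7]. Speed limits (rad/s): [2.57, 2.57, 3.14, 3.14, 3.14, 3.14].

INTERFACE

Orientations are given as a unit quaternion [w, x, y, z].
In Python, from rig import readout, eyes, job, manip gives the robot as it stands. The module is installed in compiled form; this text tells all that it offers.
- The arm moves only by the tool carry_out, never from a script. Its argument "deltas" is one flat list of numbers, 7 for each row, row after row: the shift along the tool's x, y, z scaled (see below), then the turn, a rotation vector about the tool's x, y, z scaled (see below), then the opening, from -1 (shut) to 1 (fully open). In form: [dx, dy, dz, ax, ay, az, grip, dx, dy, dz, ax, ay, az, grip, ...]. A call has 1 to 10 rows; each row shifts and turns the commanded pose from where the row before left it, along the tool's axes as they then stand; what a row does not reach is not made up. The controller multiplies each number of a shift by 60 mm and each number of a turn by 4 degrees. A row lasts 1/8 s, in which the tool goes at most 62.5 mm and 10.7 degrees, less where a joint would pass 70% of its speed; a pose out of reach is approached as far as the arm can. A call with a number of a shift or a turn outside -1 to 1 is refused whole. A call with a gripper value outside its range is refused whole. The fingers move at their own pace and stop on an object; "newtons" is the grip in N (left out, the last holds). Time passes only in rows, so rows that do not move let the fingers close. It gives the time, the measured TCP pose, the force and the opening at its end, in the units of the state.
- readout.get_state(): the state, without advancing time (a new reading comes with each control period).
- eyes.get_image(name): name is "scene" or "top" or "wrist"; returns a dict with "color" (400x640x3 uint8, red, green, blue), "z_map" (400x640 float32, m along the optical axis (not along the pixel's ray), 0 where there is no reading), "mtx" (3x3 intrinsics, pixels), "distortion" ([k1, k2, p1, p2, k3] as OpenCV has them; the pictures are not rectified), "origin" and "orientation" of the camera in the world. Camera axes: x right, y down, z forward; pixel columns grow to the right and rows downward; lengths in m; the calibration is good to about 2 mm. A picture is of the moment at which its call begins.
- job.sign_off(): hands the job in, once; it reports no verdict.
The state is a dict: "clock": time; "qpos": joint angles; "qd": joint speeds; "effort": joint torques, N m; "position": TCP position; "ee_rot": TCP orientation; "contact_force": force on the tool from outside, world axes, zero at the start; "moment": the same for the moment, N m; "width": finger opening in m.
Only numpy, scipy, OpenCV 4.12 (cv2) and the standard library are available. Lean on these libraries where they do the work, as an engineer would, in place of code of your own. Each camera call takes 0.05 s, during which the arm holds its last target.

TASK

Help pack up the model railway: stack the two loose small cartons, one on the other, squarely on top of the small carton that already stands in the wooden carrying tray, so that the tray is balanced against the controller, and do not let them drop. Then take the tray by its handle bar, lift it about 10 cm off the table without tipping it, and finish while still holding it there, level and still, with its load in place. Leave everything else on the table alone.

Things in the scene. Friction and masses are not known exactly. Their poses are not given: they have to be found in the camera images.
- tray: Loose wooden carrying tray, 150 (x) by 270 mm (y), 0.3 kg, about 0.8 kg loaded. Origin: centre of its underside, z up. Floor 6 mm thick, rim 5 mm thick and 20 mm high. Two bays centred at y = +80 and -80 mm: one holds the controller, the other carton_base (either way round). Handle bar over the middle on two posts (12 by 16 mm) at x = +-62 mm. With all three cartons it balances at mid-bar.
- tray_bar (a point): Centre of the tray's handle bar, 160 mm above the tray's underside: grip it here. The bar runs along the tray's x, 136 mm long, 16 mm wide (y), 24 mm high. Axes as the tray.
- carton_base: Closed small cardboard carton with a pale paper band along its top, 100 (its x) by 50 (y) by 36 mm (z), about 80 g; stands in one bay of the tray on its 6 mm floor, long side about along the tray's x. Origin: centre of its underside.
- carton_a: Loose closed small carton, same as carton_base (100 by 50 by 36 mm, about 80 g), lying flat on the table to the robot's right of the tray. Origin: centre of its underside, x along its length. It can be squeezed firmly.
- carton_b: Second loose small carton, same as carton_a, farther from the robot; either may go up first.
- controller: Black train controller, 100 by 60 by 50 mm with a knob 16 mm high on top, about 0.24 kg (as three cartons), standing in the other bay of the tray. Origin: centre of its underside.
- paint_pot: Bystander: small paint jar, 34 mm across, 50 mm high. Origin: centre of its underside.
- kiosk: Bystander: model tower kiosk on a 56 mm square base, 104 mm high. Origin: centre of its underside.
- gondola: Bystander: model cable-car cabin, 44 by 34 by 34 mm. Origin: centre of its underside.
- coach: Bystander: model railway coach, 190 by 54 by 64 mm, standing on a straight track at the robot's left. Origin: centre of its underside.
- screwdriver: Bystander: screwdriver 160 mm long lying on the table.
- big_carton: Bystander: large carton, 90 by 170 by 65 mm, beyond the tray. Origin: centre of its underside.
- glue_bottle: Bystander: glue bottle 38 mm across, 110 mm high. Origin: centre of its underside.
There are look-alikes about, which are no part of the job. What is shaped like the carton_a but yellow is not meant. Leave any orange look-alike of the carton_b alone.

How it is judged:
On the way, in this order (a step that is already met when the one before it is completed fails the run):
1. one loose carton stands squarely on the carton in the tray, let go, the tray on the table (height (world z) of tray below 0.01 m and z of carton_base in the frame of tray between 0.003 and 0.011 m and angle between carton_base's own z axis and vertical below 0.14 rad and ((x of carton_a in the frame of carton_base between -0.01 and 0.01 m and y of carton_a in the frame of carton_base between -0.01 and 0.01 m and z of carton_a in the frame of carton_base between 0.032 and 0.04 m and angle between the x axis of carton_a and the x axis of carton_base, either way round below 0.14 rad and contact force between the fingers and carton_a below 0.2 N and linear speed of carton_a below 0.03 m/s) or (x of carton_b in the frame of carton_base between -0.01 and 0.01 m and y of carton_b in the frame of carton_base between -0.01 and 0.01 m and z of carton_b in the frame of carton_base between 0.032 and 0.04 m and angle between the x axis of carton_b and the x axis of carton_base, either way round below 0.14 rad and contact force between the fingers and carton_b below 0.2 N and linear speed of carton_b below 0.03 m/s))), for 0.2 s.
2. both cartons stand squarely on it in one column, let go, the tray on the table (height (world z) of tray below 0.01 m and z of carton_base in the frame of tray between 0.003 and 0.011 m and angle between carton_base's own z axis and vertical below 0.14 rad and ((x of carton_a in the frame of carton_base between -0.01 and 0.01 m and y of carton_a in the frame of carton_base between -0.01 and 0.01 m and z of carton_a in the frame of carton_base between 0.032 and 0.04 m and angle between the x axis of carton_a and the x axis of carton_base, either way round below 0.14 rad and x of carton_b in the frame of carton_a between -0.01 and 0.01 m and y of carton_b in the frame of carton_a between -0.01 and 0.01 m and z of carton_b in the frame of carton_a between 0.032 and 0.04 m and angle between the x axis of carton_b and the x axis of carton_a, either way round below 0.14 rad) or (x of carton_b in the frame of carton_base between -0.01 and 0.01 m and y of carton_b in the frame of carton_base between -0.01 and 0.01 m and z of carton_b in the frame of carton_base between 0.032 and 0.04 m and angle between the x axis of carton_b and the x axis of carton_base, either way round below 0.14 rad and x of carton_a in the frame of carton_b between -0.01 and 0.01 m and y of carton_a in the frame of carton_b between -0.01 and 0.01 m and z of carton_a in the frame of carton_b between 0.032 and 0.04 m and angle between the x axis of carton_a and the x axis of carton_b, either way round below 0.14 rad)) and contact force between the fingers and carton_a below 0.2 N and contact force between the fingers and carton_b below 0.2 N and linear speed of each of carton_a, carton_b below 0.03 m/s), for 0.2 s.
At the end, for the whole second after the job is handed in: Fingers hold the tray 60 to 150 mm above the table, tilt under 0.09 rad, under 30 mm/s and 0.15 rad/s; base carton and controller stand in it; the other two cartons in one column on the base carton, each within 10 mm along and across and 0.14 rad of the one below, any order (height (world z) of tray between 0.06 and 0.15 m and angle between tray's own z axis and vertical below 0.09 rad and linear speed of tray below 0.03 m/s and angular speed of tray below 0.15 rad/s and contact force between the fingers and tray above 3 N and contact force between tray and paint_pot below 0.1 N and contact force between tray and kiosk below 0.1 N and contact force between tray and gondola below 0.1 N and contact force between tray and coach below 0.1 N and contact force between tray and screwdriver below 0.1 N and contact force between tray and big_carton below 0.1 N and contact force between tray and glue_bottle below 0.1 N and contact force between the fingers and carton_base below 0.2 N and contact force between the fingers and controller below 0.2 N and contact force between the fingers and carton_a below 0.2 N and contact force between the fingers and carton_b below 0.2 N and z of carton_base in the frame of tray between 0.003 and 0.011 m and angle between each of carton_base, controller's own z axis and vertical below 0.14 rad and z of controller in the frame of tray between 0.003 and 0.011 m and ((x of carton_a in the frame of carton_base between -0.01 and 0.01 m and y of carton_a in the frame of carton_base between -0.01 and 0.01 m and z of carton_a in the frame of carton_base between 0.032 and 0.04 m and angle between the x axis of carton_a and the x axis of carton_base, either way round below 0.14 rad and x of carton_b in the frame of carton_a between -0.01 and 0.01 m and y of carton_b in the frame of carton_a between -0.01 and 0.01 m and z of carton_b in the frame of carton_a between 0.032 and 0.04 m and angle between the x axis of carton_b and the x axis of carton_a, either way round below 0.14 rad) or (x of carton_b in the frame of carton_base between -0.01 and 0.01 m and y of carton_b in the frame of carton_base between -0.01 and 0.01 m and z of carton_b in the frame of carton_base between 0.032 and 0.04 m and angle between the x axis of carton_b and the x axis of carton_base, either way round below 0.14 rad and x of carton_a in the frame of carton_b between -0.01 and 0.01 m and y of carton_a in the frame of carton_b between -0.01 and 0.01 m and z of carton_a in the frame of carton_b between 0.032 and 0.04 m and angle between the x axis of carton_a and the x axis of carton_b, either way round below 0.14 rad))); the arm keeps its last pose, push and grip.
It fails at once if a bystander is moved more than 30 mm (distance of any of paint_pot, kiosk, gondola, coach, screwdriver, big_carton, glue_bottle from where it was at the start of the episode above 0.03 m).
It fails at once if a carton is dropped (falls free faster than 0.6 m/s, about 20 mm) ((linear speed of carton_a above 0.6 m/s and contact force between carton_a and anything else below 0.02 N) or (linear speed of carton_b above 0.6 m/s and contact force between carton_b and anything else below 0.02 N)).
It fails at once if the tray tips more than 0.25 rad (angle between tray's own z axis and vertical above 0.25 rad).
It also fails if it takes over 72 s, if anything falls off the work surface, if the arm or the gripper's body presses on something with over 40 N, if the wrist force passes 120 N, or if a joint passes its speed limit or range.

## Working session

There is one attempt and no reset: what is moved stays moved. The work goes in short steps, Python scripts to look and compute and a tool call to move; the robot and the scene stay as the last step left them, time stands still between calls to the robot, and variables do not carry over. Pictures are saved under pics/ and viewed, and the job is handed in when it is done.

Besides the shell and the picture viewer there is one more tool, called after "Call:" by a JSON object that holds its "name" and its "arguments", one argument or row to a line. carry_out: Moves the arm, as the interface text tells. Its arguments: {"type":"object","properties":{"deltas":{"type":"array"},"newtons":{"type":"number"}},"required":["deltas"]}

```bash
mkdir -p pics; ls; cat > h.py <<'E'
import numpy as np, cv2
from rig import readout, eyes, job, manip
from scipy.spatial.transform import Rotation as R
def q2m(q): return R.from_quat([q[1],q[2],q[3],q[0]]).as_matrix()
def snap(n,fn=None):
    im=eyes.get_image(n)
    if fn: cv2.imwrite('pics/'+fn,im['color'][:,:,::-1])
    return im
def world(im):
    h,w=im['z_map'].shape
    u,v=np.meshgrid(np.arange(w),np.arange(h))
    p=cv2.undistortPoints(np.stack([u,v],-1).reshape(-1,1,2).astype(np.float64),np.array(im['mtx']),np.array(im['distortion'])).reshape(h,w,2)
    z=im['z_map'].astype(float)
    c=np.stack([p[...,0]*z,p[...,1]*z,z],-1)
    W=c@q2m(im['orientation']).T+np.array(im['origin'])
    W[z==0]=np.nan
    return W
E
python3 - <<'E'
from h import *
s=readout.get_state()
for k,v in s.items(): print(k,np.round(v,4))
for n in ['scene','top','wrist']:
    im=snap(n,n+'0.png'); np.savez('/tmp/'+n+'.npz',W=world(im),c=im['color']); print(n,im['origin'],im['orientation'])
E
```

```text
pics
clock 0.0
qpos [ 1.059   0.2766  1.5061  0.      1.3607 -0.121 ]
qd [-0.0001  0.0008 -0.0015  0.001  -0.001   0.0021]
effort [-8.00000e-04 -4.16771e+01 -2.45801e+01 -1.00000e-04  1.08000e-02
  0.00000e+00]
position [0.2188 0.5311 0.1939]
ee_rot [ 0.6934  0.1367  0.6939 -0.1379]
contact_force [-0.7413  0.2659 -0.3137]
moment [ 0.0358 -0.0289  0.0062]
width 0.0857
scene [0.97158696 0.74881538 1.36189177] [-0.07725019  0.25971539  0.91836789 -0.28841073]
top [0.30736443 0.01380828 1.27355938] [-0.06127481  0.70647477 -0.70203579  0.06545636]
wrist [0.15218066 0.55777781 0.37416439] [0.11903042 0.82241136 0.55083133 0.07782126]
```

View pics/top0.png

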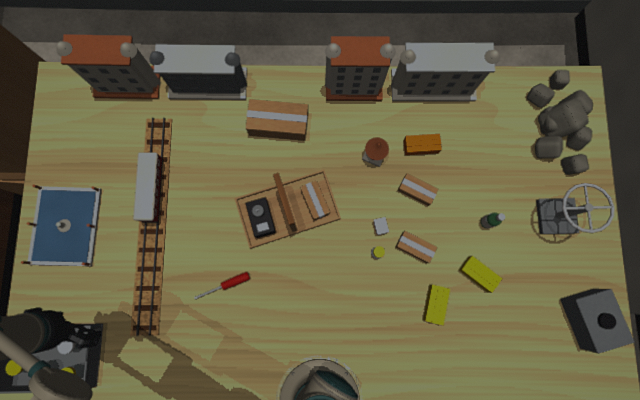

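View pics/scene0.png

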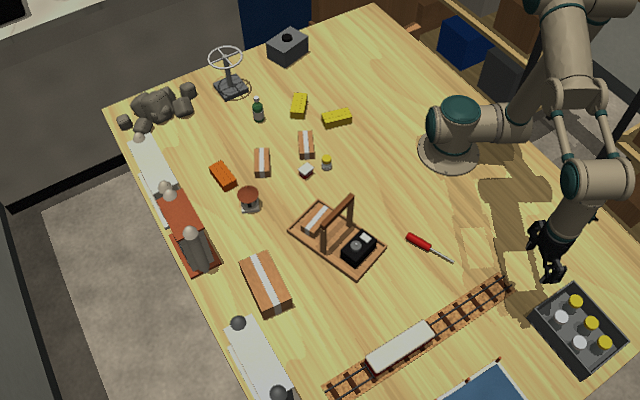

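The top view shows carton_a at about (417,247), carton_b at (418,189), base carton at (315,200), controller at (260,217) and the bar around (286,203). The gondola (381,227) and paint pot (379,253) stand just left of the loose cartons. The orange (423,144) and yellow (480,273), (437,304) ones are look-alikes.

```bash
cat > m.py <<'E'
from h import *
def rect(W,box,zlo,zhi):
    u0,u1,v0,v1=box
    P=W[v0:v1,u0:u1].reshape(-1,3)
    P=P[(P[:,2]>zlo)&(P[:,2]<zhi)]
    r=cv2.minAreaRect((P[:,:2]*1000).astype(np.float32))
    (cx,cy),(w,h),a=r
    if w<h: w,h,a=h,w,a+90
    return len(P),np.round([cx,cy],1),np.round([w,h],1),round((a+90)%180-90,1),round(float(np.median(P[:,2])),4), np.round(P.mean(0)[:2]*1000,1)
if __name__=='__main__':
    W=np.load('/tmp/top.npz')['W']
    for n,b,l,h in [('a',(390,450,222,272),.028,.045),('b',(390,450,167,210),.028,.045),('base',(297,335,172,228),.034,.055),('ctl',(240,280,190,240),.045,.062),
      ('bar',(265,305,165,245),.145,.17),('tray',(225,350,165,255),.003,.03),('pot',(368,388,242,262),.01,.06),('gon',(370,392,215,238),.01,.05),
      ('bottle',(475,510,205,232),.02,.13),('kiosk',(355,392,130,170),.02,.12),('orange',(400,445,130,160),.02,.05)]:
        try: print(n,*rect(W,b,l,h))
        except Exception as e: print(n,e)
    print('table',[np.round(W[v,u],4) for u,v in [(350,270),(330,150),(450,230)]])
E
python3 m.py; python3 -c "
import cv2;im=cv2.imread('pics/top0.png')[120:280,220:500];cv2.imwrite('pics/crop0.png',cv2.resize(im,None,fx=2.8,fy=2.8))"
```

```text
a 665 [ 409.5 -266.4] [101.   50.2] 62.2 0.0361 [ 409.2 -265.9]
b 634 [ 573.2 -276.7] [100.4  51.1] 62.2 0.0359 [ 572.6 -275.9]
base 632 [539.  17.] [100.6  50. ] 23.1 0.0424 [538.4  16.9]
ctl 675 [487.3 167.9] [100.1  59.8] 16.8 0.0561 [483.8 166.3]
bar 74 [515.7  94.9] [133.4  15.8] 18.7 0.1688 [509.5  93. ]
tray 3753 [516.9  98.2] [362.4 259.9] -89.7 0.0066 [517.8  94.8]
pot 136 [ 393.2 -158.1] [31.2 31.2] 43.1 0.0482 [ 392.5 -156.8]
gon 198 [ 467.5 -169. ] [44.  33.6] 12.7 0.0337 [ 467.3 -168.5]
bottle 261 [ 481.6 -468.8] [38.3 30.4] 24.3 0.0719 [ 480.9 -465.9]
kiosk 434 [ 681.6 -155.4] [66.4 65. ] 45.1 0.0721 [ 678.2 -154.9]
orange 639 [ 707.6 -293.8] [100.8  51.5] -86.6 0.0356 [ 706.1 -292.8]
table [array([ 0.3436, -0.0838, -0.0006]), array([ 6.945e-01, -2.700e-02, -3.000e-04]), array([ 0.459 , -0.3709, -0.0005])]
```

View pics/crop0.png

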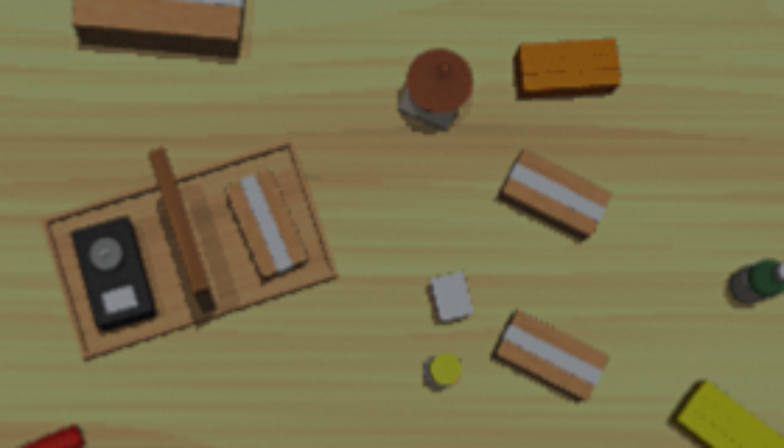

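```bash
cat >> h.py <<'E'
def yawof(M): # angle of tool y (jaw axis) in world
    return np.degrees(np.arctan2(M[1,1],M[0,1]))
def plan(p,jaw,n=None,grip=1,sgn=None,nd=2):
    """straight move to TCP p with jaw axis angle (mod 180, nearest), tool straight down. prints rows"""
    s=readout.get_state(); P=np.array(s['position']); M=q2m(s['ee_rot'])
    cur=yawof(M)
    d=(jaw-cur+90)%180-90
    if sgn is not None: d=(jaw-cur+180)%360-180
    a=np.radians(cur+d); y=np.array([np.cos(a),np.sin(a),0]);x=np.array([0,0,-1.]);T=np.stack([x,y,np.cross(x,y)],1)
    rv=R.from_matrix(M.T@T).as_rotvec(); dp=np.array(p)-P
    k=int(np.ceil(max(np.degrees(np.linalg.norm(rv))/4,np.abs(dp).max()/.055,1)))
    if n: k=max(n,k)
    print('cur',P.round(4),'yaw',round(cur,2),'turn',round(d,2),'dp',dp.round(4),'rows',k,'t',round(s['clock'],2),'q',np.round(s['qpos'],2),'w',round(s['width'],4),'F',np.round(s['contact_force'],1))
    Mc=M.copy();rows=[]
    Pc=P.copy()
    for i in range(k):
        sh=Mc.T@(P+dp*(i+1)/k-Pc)/.06; tn=np.degrees(rv/k)/4
        sh=sh.round(nd); tn=tn.round(nd)
        rows.append(list(sh+0.)+list(tn+0.)+[grip])
        Pc=Pc+Mc@(sh*.06); Mc=Mc@R.from_rotvec(np.radians(tn*4)).as_matrix()
    for i in range(0,k,10): print(','.join('%g'%v for r in rows[i:i+10] for v in r))
E
python3 - <<'E'
from h import *
s=readout.get_state();M=q2m(s['ee_rot']);print(M.round(4),yawof(M),manip.tcp_to_grasp)
print('cam in tool',M.T@(np.array([0.15218066,0.55777781,0.37416439])-np.array(s['position'])))
for j in (-28,152): 
  a=0
plan([.4095,-.266,.2],152.2)
E
```

```text
[[-7.000e-04  3.810e-01  9.246e-01]
 [-1.200e-03  9.246e-01 -3.810e-01]
 [-1.000e+00 -1.400e-03 -2.000e-04]] 67.6062909476299 0.0187
cam in tool [-0.18001858 -0.00111538 -0.07174845]
cur [0.2188 0.5313 0.1941] yaw 67.61 turn 84.59 dp [ 0.1907 -0.7973  0.0059] rows 22 t 0.15 q [ 1.06  0.28  1.51  0.    1.36 -0.12] w 0.0856 F [0.8 0.8 0.3]
0,-0.5,0.36,-0.96,0,0,1,-0.01,-0.53,0.33,-0.96,0,0,1,0,-0.55,0.3,-0.96,0,0,1,-0.01,-0.56,0.25,-0.96,0,0,1,0,-0.59,0.22,-0.96,0,0,1,0,-0.59,0.18,-0.96,0,0,1,-0.01,-0.61,0.13,-0.96,0,0,1,0,-0.61,0.1,-0.96,0,0,1,0,-0.62,0.06,-0.96,0,0,1,-0.01,-0.62,0.01,-0.96,0,0,1
0,-0.62,-0.03,-0.96,0,0,1,-0.01,-0.62,-0.07,-0.96,0,0,1,0,-0.61,-0.11,-0.96,0,0,1,0,-0.6,-0.15,-0.96,0,0,1,-0.01,-0.59,-0.19,-0.96,0,0,1,0,-0.58,-0.23,-0.96,0,0,1,0,-0.56,-0.27,-0.96,0,0,1,-0.01,-0.54,-0.3,-0.96,0,0,1,0,-0.52,-0.34,-0.96,0,0,1,-0.01,-0.49,-0.38,-0.96,0,0,1
0,-0.47,-0.4,-0.96,0,0,1,0,-0.44,-0.44,-0.96,0,0,1
```

```bash
python3 - <<'E'
from h import *
plan([.4095,-.2664,.2],-27.8,sgn=1)
E
```

```text
cur [0.2188 0.5313 0.1941] yaw 67.61 turn -95.41 dp [ 0.1907 -0.7977  0.0059] rows 24 t 0.15 q [ 1.06  0.28  1.51  0.    1.36 -0.12] w 0.0856 F [0.8 0.8 0.3]
0,-0.46,0.33,0.99,0,0,1,-0.01,-0.44,0.37,0.99,0,0,1,0,-0.41,0.39,0.99,0,0,1,0,-0.38,0.42,0.99,0,0,1,-0.01,-0.36,0.45,0.99,0,0,1,0,-0.32,0.47,0.99,0,0,1,0,-0.29,0.49,0.99,0,0,1,-0.01,-0.25,0.51,0.99,0,0,1,0,-0.22,0.53,0.99,0,0,1,0,-0.18,0.54,0.99,0,0,1
-0.01,-0.14,0.55,0.99,0,0,1,0,-0.11,0.56,0.99,0,0,1,-0.01,-0.06,0.56,0.99,0,0,1,0,-0.03,0.57,0.99,0,0,1,0,0.01,0.57,0.99,0,0,1,-0.01,0.06,0.57,0.99,0,0,1,0,0.09,0.56,0.99,0,0,1,0,0.13,0.56,0.99,0,0,1,-0.01,0.16,0.54,0.99,0,0,1,0,0.21,0.53,0.99,0,0,1
0,0.24,0.52,0.99,0,0,1,-0.01,0.28,0.5,0.99,0,0,1,0,0.31,0.47,0.99,0,0,1,0,0.34,0.46,0.99,0,0,1
```

Call:
{"name": "carry_out", "arguments": {
  "deltas": [0,-0.46,0.33,0.99,0,0,1,-0.01,-0.44,0.37,0.99,0,0,1,0,-0.41,0.39,0.99,0,0,1,0,-0.38,0.42,0.99,0,0,1,-0.01,-0.36,0.45,0.99,0,0,1,0,-0.32,0.47,0.99,0,0,1,0,-0.29,0.49,0.99,0,0,1,-0.01,-0.25,0.51,0.99,0,0,1,0,-0.22,0.53,0.99,0,0,1,0,-0.18,0.54,0.99,0,0,1]
}}

```text
clock: 1.4
position: [0.2985, 0.198, 0.1965]
ee_rot: [0.606, 0.365, 0.606, -0.365]
contact_force: [1.0, 0.0, 1.5]
width: 0.0855
```

Call:
{"name": "carry_out", "arguments": {
  "deltas": [-0.01,-0.14,0.55,0.99,0,0,1,0,-0.11,0.56,0.99,0,0,1,-0.01,-0.06,0.56,0.99,0,0,1,0,-0.03,0.57,0.99,0,0,1,0,0.01,0.57,0.99,0,0,1,-0.01,0.06,0.57,0.99,0,0,1,0,0.09,0.56,0.99,0,0,1,0,0.13,0.56,0.99,0,0,1,-0.01,0.16,0.54,0.99,0,0,1,0,0.21,0.53,0.99,0,0,1]
}}

```text
clock: 2.65
position: [0.378, -0.134, 0.1989]
ee_rot: [0.446, 0.549, 0.446, -0.548]
contact_force: [-0.6, 0.1, 0.1]
width: 0.0856
```

Call:
{"name": "carry_out", "arguments": {
  "deltas": [0,0.24,0.52,0.99,0,0,1,-0.01,0.28,0.5,0.99,0,0,1,0,0.31,0.47,0.99,0,0,1,0,0.34,0.46,0.99,0,0,1,0,0,0,0,0,0,1]
}}

```text
clock: 3.28
position: [0.4102, -0.2681, 0.199]
ee_rot: [-0.367, -0.605, -0.367, 0.605]
contact_force: [-0.1, 0.2, 0.4]
width: 0.0854
```

```bash
python3 - <<'E'
from h import *
plan([.4095,-.2664,.07],-27.8,sgn=1)
im=snap('wrist','w1.png');np.savez('/tmp/w1.npz',W=world(im))
E
```

```text
cur [ 0.4102 -0.2681  0.199 ] yaw -27.56 turn -0.24 dp [-0.0007  0.0017 -0.129 ] rows 3 t 3.27 q [-0.72  0.14  1.67 -0.    1.33 -0.24] w 0.0854 F [-0.1  0.2  0.4]
0.72,-0.01,-0.01,0.02,0,0,1,0.71,-0.01,0,0.02,0,0,1,0.72,0,-0.01,0.02,0,0,1
```

View pics/w1.png

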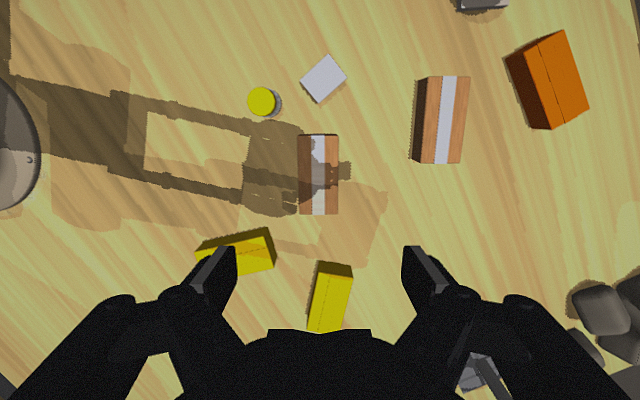

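The wrist view shows carton_a at (298–340,133–215), its band vertical in the picture and so square to the jaws. Carton_b is at (440,120).

```bash
python3 - <<'E'
from m import *
W=np.load('/tmp/w1.npz')['W']
print(rect(W,(285,352,122,228),.028,.045)); print(rect(W,(405,480,65,175),.028,.045))
print('table',W[200,400].round(4),W[60,200].round(4))
E
```

```text
(3185, array([ 407.6, -270. ]), array([101.3,  50. ]), 62.8, 0.0373, array([ 408.8, -267.6]))
(3799, array([ 572.3, -279.8]), array([100.3,  51.1]), 63.0, 0.037, array([ 571.6, -277.6]))
table [ 0.4911 -0.359   0.0028] [ 0.3433 -0.078   0.0013]
```

Call:
{"name": "carry_out", "arguments": {
  "deltas": [0.8,-0.02,-0.01,0,0,0,1,0.8,0,0,0,0,0,1,0.8,0,0,0,0,0,1,0.5,0,0,0,0,0,1,0.3,0,0,0,0,0,1,0,0,0,0,0,0,1],
  "newtons": 30
}}

```text
clock: 4.08
position: [0.4077, -0.2628, 0.0065]
ee_rot: [-0.366, -0.604, -0.369, 0.604]
contact_force: [-0.1, -0.1, -0.3]
width: 0.0852
```

```bash
python3 - <<'E'
from h import *
plan([.4092,-.267,.004],-27.6,sgn=1)
im=snap('scene','s1.png');cv2.imwrite('pics/s1c.png',cv2.resize(im['color'][80:240,220:400,::-1],None,fx=4,fy=3.6))
E
```

```text
cur [ 0.4077 -0.2628  0.0065] yaw -27.37 turn -0.23 dp [ 0.0015 -0.0042 -0.0025] rows 1 t 4.08 q [-0.72  0.33  1.96  0.    0.85 -0.24] w 0.0852 F [-0.1 -0.1 -0.3]
0.04,0.05,0.05,0.06,-0.02,0.06,1
```

View pics/s1c.png

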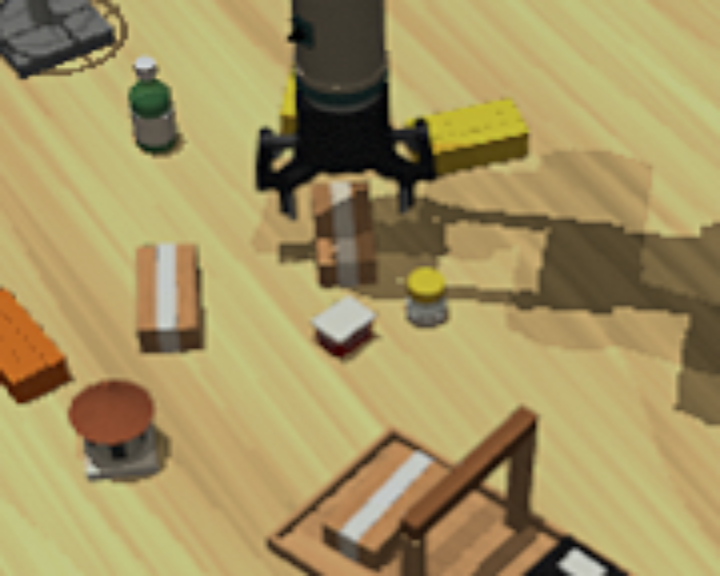

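The jaws straddle the carton, with the fingers at (290,200) and (405,195) in the crop. I'll correct a few mm and close.

Call:
{"name": "carry_out", "arguments": {
  "deltas": [0.04,0.05,0.05,0.06,-0.02,0.06,1,0,0,0,0,0,0,-1,0,0,0,0,0,0,-1,0,0,0,0,0,0,-1,0,0,0,0,0,0,-1,0,0,0,0,0,0,-1],
  "newtons": 40
}}

```text
clock: 4.88
position: [0.4104, -0.269, 0.0052]
ee_rot: [0.367, 0.605, 0.364, -0.605]
contact_force: [0.3, -0.3, -0.7]
width: 0.0
```

```bash
python3 - <<'E'
from h import *
plan([.4092,-.267,.15],-27.6,sgn=1,grip=-1)
E
```

```text
cur [ 0.4104 -0.269   0.0052] yaw -27.67 turn 0.07 dp [-0.0012  0.002   0.1448] rows 3 t 4.88 q [-0.72  0.34  1.96 -0.    0.84 -0.24] w 0.0 F [ 0.3 -0.3 -0.7]
-0.8,-0.01,-0.01,-0.01,0.01,-0.02,-1,-0.81,-0.01,0,-0.01,0.01,-0.02,-1,-0.8,-0.01,-0.01,-0.01,0.01,-0.02,-1
```

The fingers shut to 0 mm, so nothing is between them. I'll look before moving.

```bash
python3 - <<'E'
from h import *
im=snap('scene','s2.png');cv2.imwrite('pics/s2c.png',cv2.resize(im['color'][80:240,220:400,::-1],None,fx=4,fy=3.6))
im=snap('wrist','w2.png');np.savez('/tmp/w2.npz',W=world(im))
print(readout.get_state()['width'])
E
```

```text
0.00033787719585320983
```

View pics/s2c.png

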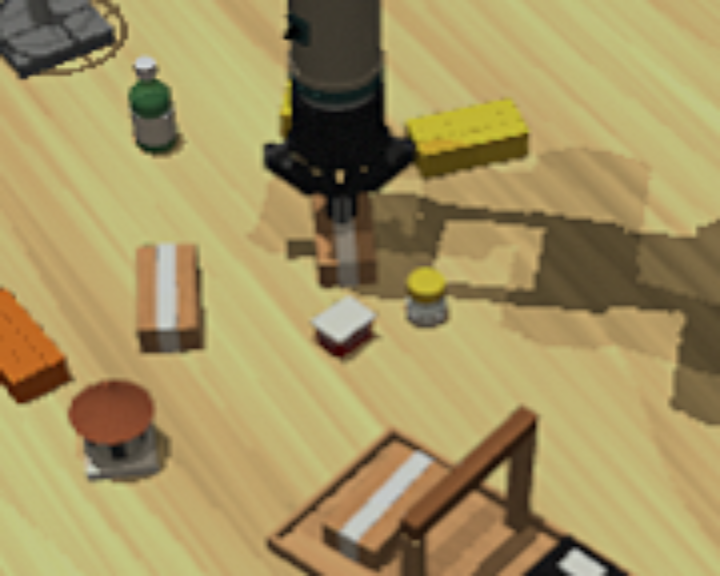

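View pics/w2.png

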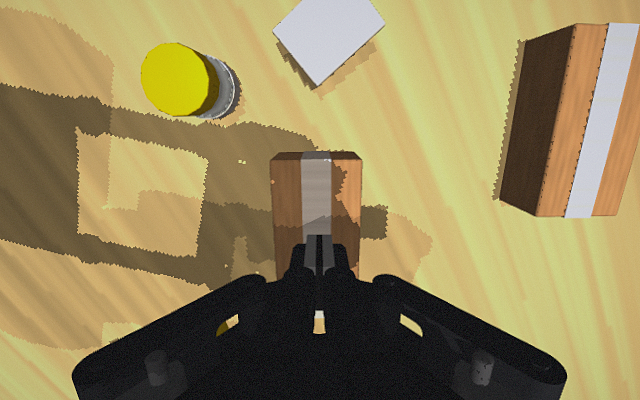

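```bash
python3 - <<'E'
from h import *
for n in ('scene','top','wrist'):
    im=snap(n); W=world(im)
    s=readout.get_state();p=np.array(s['position'])
    P=W.reshape(-1,3); C=im['color'].reshape(-1,3).astype(int)
    m=(np.linalg.norm(P[:,:2]-p[:2],axis=1)<.06)&(C.max(1)<70)&(P[:,2]>.03)&(P[:,2]<.2)
    Q=P[m]; 
    if len(Q)==0: print(n,'none');continue
    i=np.argsort(Q[:,2])[:len(Q)//30+3]; print(n,len(Q),'lowest',Q[i].mean(0).round(4),Q[:,2].min().round(4))
print(p, s['contact_force'])
E
```

```text
scene 636 lowest [ 0.4193 -0.2658  0.0363] 0.0316
top 52 lowest [ 0.4092 -0.2615  0.0314] 0.0311
wrist 46454 lowest [ 0.4138 -0.2622  0.0645] 0.0307
[ 0.41035899 -0.26895825  0.00512812] [-0.21080616 -0.28057775 -0.41141879]
```

```bash
python3 - <<'E'
from h import *
im=snap('wrist'); W=world(im)
for v in range(200,300,8): print(v,[W[v,u].round(3) for u in (285,316,323)])
im=snap('scene'); W=world(im)
for v in range(115,160,3): print(v,[(W[v,u].round(3),im['color'][v,u]) for u in (305,308)])
E
```

```text
200 [array([ 0.406, -0.237,  0.037]), array([ 0.421, -0.245,  0.037]), array([ 0.425, -0.247,  0.038])]
208 [array([ 0.403, -0.241,  0.037]), array([ 0.419, -0.249,  0.037]), array([ 0.422, -0.251,  0.037])]
216 [array([ 0.401, -0.245,  0.037]), array([ 0.417, -0.254,  0.037]), array([ 0.42 , -0.255,  0.038])]
224 [array([ 0.399, -0.25 ,  0.036]), array([ 0.414, -0.258,  0.037]), array([ 0.418, -0.26 ,  0.037])]
232 [array([ 0.396, -0.254,  0.037]), array([ 0.412, -0.262,  0.038]), array([ 0.416, -0.264,  0.038])]
240 [array([ 0.394, -0.258,  0.037]), array([ 0.414, -0.259,  0.055]), array([ 0.417, -0.261,  0.054])]
248 [array([ 0.391, -0.263,  0.037]), array([ 0.413, -0.26 ,  0.062]), array([ 0.417, -0.261,  0.064])]
256 [array([ 0.389, -0.267,  0.038]), array([ 0.414, -0.259,  0.072]), array([ 0.416, -0.261,  0.071])]
264 [array([ 0.386, -0.271,  0.038]), array([ 0.414, -0.26 ,  0.078]), array([ 0.416, -0.261,  0.078])]
272 [array([ 0.403, -0.253,  0.086]), array([ 0.412, -0.262,  0.079]), array([ 0.415, -0.263,  0.081])]
280 [array([ 0.404, -0.253,  0.092]), array([ 0.411, -0.265,
[... 1714 characters left out ...]
035]), array([122, 115, 102], dtype=uint8)), (array([ 0.413, -0.249,  0.038]), array([124, 107,  91], dtype=uint8))]
148 [(array([ 0.426, -0.247,  0.033]), array([136, 127, 113], dtype=uint8)), (array([ 0.418, -0.241,  0.034]), array([126, 112,  97], dtype=uint8))]
151 [(array([ 0.437, -0.229,  0.042]), array([135, 128, 114], dtype=uint8)), (array([ 0.427, -0.227,  0.038]), array([130, 117, 101], dtype=uint8))]
154 [(array([ 0.438, -0.228,  0.027]), array([90, 87, 76], dtype=uint8)), (array([ 0.43 , -0.221,  0.031]), array([91, 84, 73], dtype=uint8))]
157 [(array([ 0.435, -0.234,  0.005]), array([89, 83, 73], dtype=uint8)), (array([ 0.431, -0.22 ,  0.016]), array([90, 85, 76], dtype=uint8))]
```

Call:
{"name": "carry_out", "arguments": {
  "deltas": [-0.6,0,0,0,0,0,-1,-0.4,0,0,0,0,0,-1,0,0,0,0,0,0,-1]
}}

```text
clock: 5.6
position: [0.4115, -0.2699, 0.0668]
ee_rot: [0.369, 0.606, 0.363, -0.604]
contact_force: [-0.1, 0.0, -1.4]
width: 0.0002
```

```bash
python3 - <<'E'
from h import *
s=readout.get_state();p=np.array(s['position']);M=q2m(s['ee_rot']);print(p)
for n in ('scene','wrist','top'):
    im=snap(n,n+'3.png'); W=world(im); T=(W-p)@M
    m=(np.abs(T[...,2])<.025)&(np.abs(T[...,1])<.015)&(T[...,0]>-.09)&(T[...,0]<-.005+.04)&(im['color'].max(2)<110)
    print(n,m.sum()); Q=T[m]; h,e=np.histogram(Q[:,0],bins=np.arange(-.09,.04,.006)); print(list(zip((e*1000).round(),h)))
    for a,b in zip(e[:-1],e[1:]):
        k=(Q[:,0]>a)&(Q[:,0]<b)
        if k.sum(): print(round(a*1000),Q[k].mean(0).round(4))
    if n=='wrist':
        for v in range(228,250,2): print(v,T[v,314:328:4].round(3).tolist())
print(im['origin'],M.T@(eyes.get_image('wrist')['origin']-p))
E
```

```text
[ 0.41148094 -0.26988235  0.06679111]
scene 141
[(np.float64(-90.0), np.int64(14)), (np.float64(-84.0), np.int64(11)), (np.float64(-78.0), np.int64(9)), (np.float64(-72.0), np.int64(10)), (np.float64(-66.0), np.int64(7)), (np.float64(-60.0), np.int64(9)), (np.float64(-54.0), np.int64(10)), (np.float64(-48.0), np.int64(6)), (np.float64(-42.0), np.int64(0)), (np.float64(-36.0), np.int64(0)), (np.float64(-30.0), np.int64(0)), (np.float64(-24.0), np.int64(0)), (np.float64(-18.0), np.int64(0)), (np.float64(-12.0), np.int64(0)), (np.float64(-6.0), np.int64(0)), (np.float64(0.0), np.int64(0)), (np.float64(6.0), np.int64(0)), (np.float64(12.0), np.int64(0)), (np.float64(18.0), np.int64(1)), (np.float64(24.0), np.int64(37)), (np.float64(30.0), np.int64(27))]
-90 [-0.0867 -0.0026 -0.0092]
-84 [-0.0816  0.0003 -0.0101]
-78 [-0.075   0.0011 -0.0052]
-72 [-0.0685  0.0039 -0.01  ]
-66 [-0.0641  0.0018 -0.0111]
-60 [-0.0572  0.0031 -0.0095]
-54 [-0.0517  0.0016 -0.01  ]
-48 [-0.0451  0.002  -0.0099]
18 [ 0.0212  0.0012 -0.0118]
24 [ 0.0272 -0.0004  0.0014]
30 [ 0.0321 -0.0002  0.0095]
wrist 4178
[(
[... 2352 characters left out ...]
64(0)), (np.float64(-54.0), np.int64(0)), (np.float64(-48.0), np.int64(0)), (np.float64(-42.0), np.int64(0)), (np.float64(-36.0), np.int64(1)), (np.float64(-30.0), np.int64(0)), (np.float64(-24.0), np.int64(0)), (np.float64(-18.0), np.int64(0)), (np.float64(-12.0), np.int64(0)), (np.float64(-6.0), np.int64(0)), (np.float64(0.0), np.int64(0)), (np.float64(6.0), np.int64(0)), (np.float64(12.0), np.int64(0)), (np.float64(18.0), np.int64(1)), (np.float64(24.0), np.int64(32)), (np.float64(30.0), np.int64(41))]
-36 [-0.0358 -0.0029 -0.0125]
18 [ 0.0239  0.0114 -0.0138]
24 [ 0.028  -0.001  -0.0135]
30 [ 0.0322 -0.0007 -0.0129]
[0.30736443 0.01380828 1.27355938] [-0.17771766 -0.00132329 -0.07106501]
```

View pics/wrist3.png

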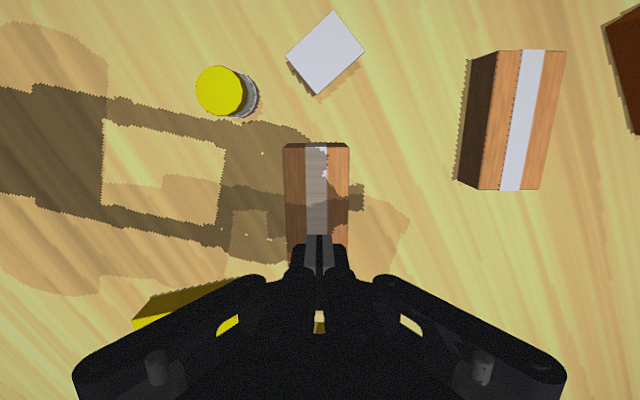

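View pics/scene3.png

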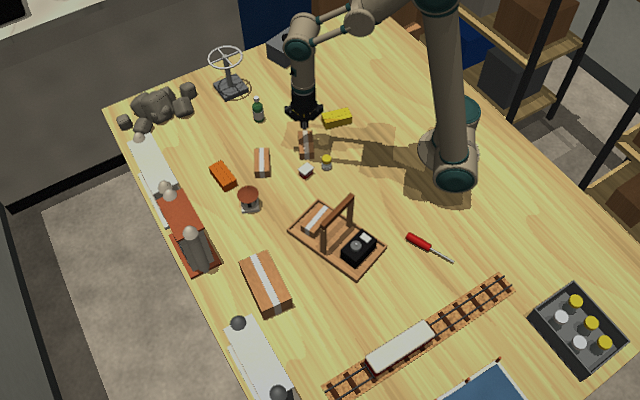

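Both cameras put the shut tips about 41 mm short of the reported TCP along the tool axis, while x and y agree. So I treat the real tip height as reported z + 0.041. Next I open, then go down with a check on the way.

Call:
{"name": "carry_out", "arguments": {
  "deltas": [0,-0.02,-0.01,0,0,0,1,0,0,0,0,0,0,1,0,0,0,0,0,0,1,0,0,0,0,0,0,1,0.5,0,0,0,0,0,1,0.5,0,0,0,0,0,1,0.3,0,0,0,0,0,1,0.2,0,0,0,0,0,1,0,0,0,0,0,0,1]
}}

```text
clock: 6.92
position: [0.4093, -0.2677, -0.0254]
ee_rot: [0.367, 0.605, 0.365, -0.605]
contact_force: [-0.6, -0.6, -1.0]
width: 0.0848
```

```bash
python3 - <<'E'
from h import *
plan([.4097,-.268,-.036],-27.6,sgn=1)
im=snap('wrist','w4.png')
im=snap('scene');cv2.imwrite('pics/s4c.png',cv2.resize(im['color'][80:240,220:400,::-1],None,fx=4,fy=3.6))
E
```

```text
cur [ 0.4093 -0.2677 -0.0254] yaw -27.68 turn 0.08 dp [ 0.0004 -0.0003 -0.0106] rows 1 t 6.92 q [-0.72  0.38  1.99 -0.    0.76 -0.24] w 0.0848 F [-0.6 -0.6 -1. ]
0.18,0.01,0,-0.02,0.01,-0.04,1
```

View pics/w4.png

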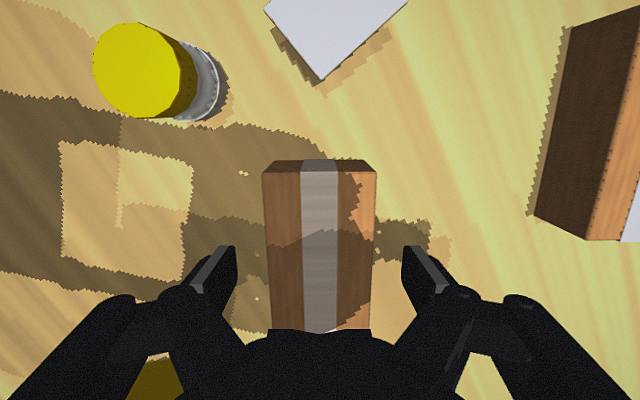

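View pics/s4c.png

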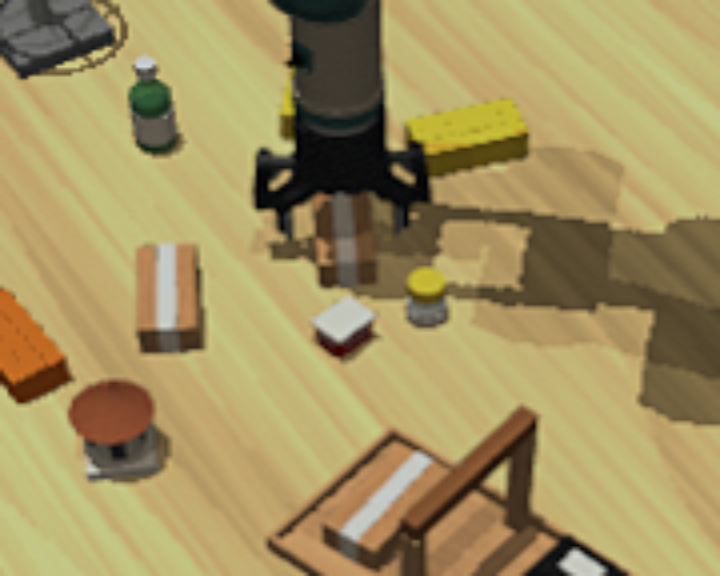

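The carton (265–375 px) is centred between the fingers (235 and 403). I go down another 11 mm and close.

Call:
{"name": "carry_out", "arguments": {
  "deltas": [0.18,0,0,0,0,0,1,0,0,0,0,0,0,-1,0,0,0,0,0,0,-1,0,0,0,0,0,0,-1,0,0,0,0,0,0,-1],
  "newtons": 40
}}

```text
clock: 7.65
position: [0.4099, -0.2682, -0.0354]
ee_rot: [0.368, 0.605, 0.364, -0.605]
contact_force: [0.7, -0.2, 1.2]
width: 0.0494
```

```bash
python3 - <<'E'
from h import *
plan([.4097,-.268,.1],-27.6,sgn=1,grip=-1)
snap('wrist','w5.png')
E
```

```text
cur [ 0.4099 -0.2682 -0.0354] yaw -27.67 turn 0.07 dp [-0.0002  0.0002  0.1354] rows 3 t 7.65 q [-0.72  0.4   2.   -0.    0.73 -0.24] w 0.0494 F [ 0.7 -0.2  1.2]
-0.75,0,0,-0.01,0.01,-0.02,-1,-0.75,0,0,-0.01,0.01,-0.02,-1,-0.76,0,0,-0.01,0.01,-0.02,-1
```

View pics/w5.png

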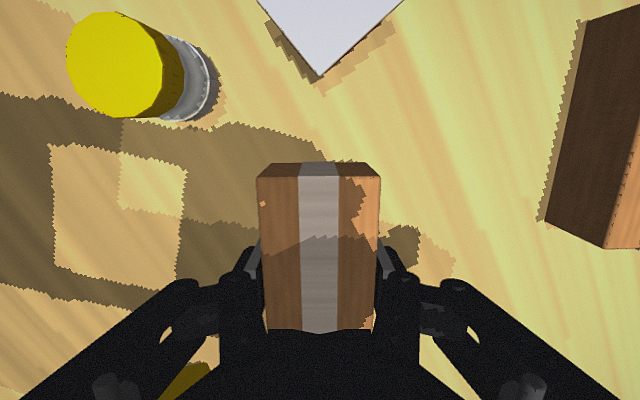

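Gripped at 49.4 mm. Lifting.

Call:
{"name": "carry_out", "arguments": {
  "deltas": [-0.4,0,0,0,0,0,-1,-0.75,0,0,0,0,0,-1,-0.75,0,0,0,0,0,-1,-0.5,0,0,0,0,0,-1]
}}

```text
clock: 8.2
position: [0.4097, -0.2678, 0.1104]
ee_rot: [0.368, 0.606, 0.364, -0.604]
contact_force: [0.2, 0.2, -0.7]
width: 0.0499
```

```bash
python3 - <<'E'
from h import *
plan([.539,.0155,.115],-66.9,sgn=1,grip=-1)
E
```

```text
cur [ 0.4097 -0.2678  0.1104] yaw -27.67 turn -39.23 dp [0.1293 0.2833 0.0046] rows 10 t 8.2 q [-0.72  0.21  1.82 -0.    1.1  -0.24] w 0.0499 F [ 0.2  0.2 -0.7]
-0.01,-0.03,-0.52,0.98,0,-0.01,-1,-0.01,-0.06,-0.51,0.98,0,-0.01,-1,-0.01,-0.1,-0.51,0.98,0,-0.01,-1,0,-0.13,-0.5,0.98,0,-0.01,-1,-0.01,-0.17,-0.5,0.98,0,-0.01,-1,-0.01,-0.2,-0.47,0.98,0,-0.01,-1,-0.01,-0.24,-0.47,0.98,0,-0.01,-1,-0.01,-0.26,-0.45,0.98,0,-0.01,-1,-0.01,-0.29,-0.42,0.98,0,-0.01,-1,0,-0.33,-0.41,0.98,0,-0.01,-1
```

Call:
{"name": "carry_out", "arguments": {
  "deltas": [-0.01,-0.03,-0.52,0.98,0,-0.01,-1,-0.01,-0.06,-0.51,0.98,0,-0.01,-1,-0.01,-0.1,-0.51,0.98,0,-0.01,-1,0,-0.13,-0.5,0.98,0,-0.01,-1,-0.01,-0.17,-0.5,0.98,0,-0.01,-1,-0.01,-0.2,-0.47,0.98,0,-0.01,-1,-0.01,-0.24,-0.47,0.98,0,-0.01,-1,-0.01,-0.26,-0.45,0.98,0,-0.01,-1,-0.01,-0.29,-0.42,0.98,0,-0.01,-1,0,-0.33,-0.41,0.98,0,-0.01,-1]
}}

```text
clock: 9.45
position: [0.5385, 0.0169, 0.1127]
ee_rot: [-0.14, -0.692, -0.142, 0.694]
contact_force: [0.7, -0.9, -0.7]
width: 0.0495
```

```bash
python3 - <<'E'
from h import *
plan([.539,.0155,.03],-66.9,sgn=1,grip=-1)
im=snap('wrist','w6.png');np.savez('/tmp/w6.npz',W=world(im))
im=snap('top');np.savez('/tmp/t6.npz',W=world(im));cv2.imwrite('pics/t6c.png',cv2.resize(im['color'][150:260,220:400,::-1],None,fx=4,fy=4))
E
```

```text
cur [0.5385 0.0169 0.1127] yaw -67.0 turn 0.1 dp [ 0.0005 -0.0014 -0.0827] rows 2 t 9.45 q [-0.1   0.28  1.71  0.    1.15  1.07] w 0.0495 F [ 0.7 -0.9 -0.7]
0.69,0.01,0,-0.01,0.01,0.02,-1,0.69,0.02,0,-0.01,0.01,0.02,-1
```

View pics/w6.png

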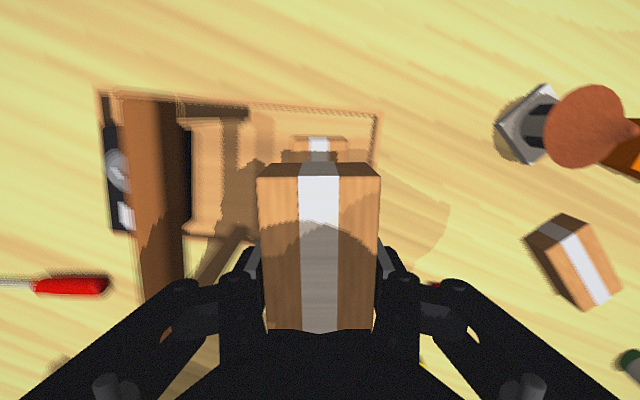

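View pics/t6c.png

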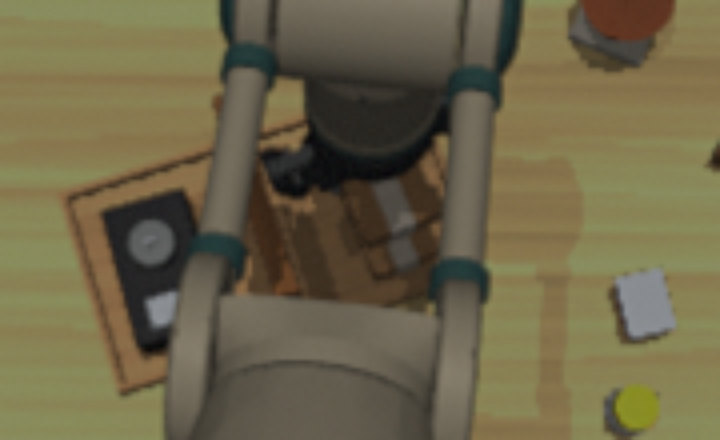

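The base carton's far end (295–345,140) lines up with the held carton's band (319). I'll quantify this in the tool frame.

```bash
cat > rel.py <<'E'
from h import *
import sys
def rel(im,levels,maxr=.09):
    s=readout.get_state();p=np.array(s['position']);M=q2m(s['ee_rot']);W=world(im);T=(W-p)@M
    for nm,lo,hi in levels:
        m=(W[...,2]>lo)&(W[...,2]<hi)&(np.abs(T[...,1])<.04)&(np.abs(T[...,2])<maxr)&(im['color'].max(2)>60)
        P=T[m][:,1:]*1000
        # tool z negative = toward camera side far end
        zmin=np.percentile(P[:,1],1)
        e=[]
        for a in np.arange(zmin+2,zmin+14,3):
            k=(P[:,1]>a)&(P[:,1]<a+3)
            if k.sum()>3: e.append((round(np.percentile(P[k,0],2),1),round(np.percentile(P[k,0],98),1)))
        print(nm,m.sum(),'z',round(float(np.median(W[m][:,2])),4),'far end toolz',round(zmin,1),'y edges',e)
E
python3 - <<'E'
from rel import *
im=snap('wrist','w7.png')
s=readout.get_state();z=s['position'][2]; print(z)
rel(im,[('base',.036,.048),('held top',z+.06,z+.09),])
W=world(im)
for v in range(128,200,4): print(v,W[v,319].round(4),im['color'][v,319])
E
```

```text
0.11255876921386428
base 1061 z 0.0431 far end toolz -49.2 y edges [(np.float64(-21.2), np.float64(26.4)), (np.float64(-21.3), np.float64(26.6)), (np.float64(-21.3), np.float64(25.7)), (np.float64(-21.4), np.float64(25.8))]
held top 19031 z 0.1853 far end toolz -49.8 y edges [(np.float64(-24.0), np.float64(23.1)), (np.float64(-24.3), np.float64(23.2)), (np.float64(-24.3), np.float64(23.1)), (np.float64(-24.1), np.float64(23.5))]
128 [0.594  0.0412 0.0082] [227 197 127]
132 [0.5904 0.0396 0.006 ] [228 194 128]
136 [0.5868 0.0381 0.0066] [230 200 134]
140 [0.5834 0.0366 0.009 ] [216 164 112]
144 [0.5828 0.0363 0.0431] [214 217 226]
148 [0.5796 0.0349 0.0431] [225 227 231]
152 [0.5763 0.0335 0.042 ] [114 104  94]
156 [0.5733 0.0322 0.0447] [136 127 116]
160 [0.5698 0.0307 0.0427] [131 122 112]
164 [0.5845 0.0367 0.1592] [112 104  95]
168 [0.5844 0.0367 0.1694] [111 103  95]
172 [0.5846 0.0367 0.1793] [110 105  95]
176 [0.5843 0.0366 0.1857] [223 224 231]
180 [0.5827 0.0359 0.185 ] [225 226 232]
184 [0.5813 0.0353 0.1855] [228 230 234]
188 [nan nan nan] [225 225 232]
192 [0.5782 0.0339 0.1851] [227 228 227]
196 [0.5763 0.0331 0.1836] [225 228 230]
```

```bash
python3 - <<'E'
from h import *
s=readout.get_state();M=q2m(s['ee_rot']);p=np.array(s['position'])+M[:,1]*.003
print(M.round(4)); plan([p[0],p[1],.0106],-67,sgn=1,grip=-1,n=5)
E
```

```text
[[-0.0023  0.3954 -0.9185]
 [ 0.0019 -0.9185 -0.3955]
 [-1.     -0.0026  0.0014]]
cur [0.5385 0.017  0.1126] yaw -66.71 turn -0.29 dp [ 0.0012 -0.0028 -0.102 ] rows 5 t 9.6 q [-0.1   0.28  1.71  0.    1.15  1.06] w 0.0495 F [ 0.1 -0.5 -1. ]
0.34,0.01,0,0.01,0,0.01,-1,0.34,0.01,0,0.01,0,0.01,-1,0.34,0.01,0,0.01,0,0.01,-1,0.34,0.01,0,0.01,0,0.01,-1,0.34,0.01,0,0.01,0,0.01,-1
```

Call:
{"name": "carry_out", "arguments": {
  "deltas": [0.5,0.02,0,0,0,0,-1,0.5,0.02,0,0,0,0,-1,0.3,0.01,0,0,0,0,-1,0.25,0,0,0,0,0,-1,0.15,0,0,0,0,0,-1,0,0,0,0,0,0,-1]
}}

```text
clock: 10.35
position: [0.5392, 0.0132, 0.0106]
ee_rot: [-0.141, -0.692, -0.143, 0.693]
contact_force: [-0.3, -0.4, -0.6]
width: 0.0494
```

```bash
python3 - <<'E'
from h import *
plan([.5397,.0142,.0065],-67,sgn=1,grip=-1,n=1,nd=3)
im=snap('wrist','w8.png')
im=snap('scene');cv2.imwrite('pics/s8c.png',cv2.resize(im['color'][150:300,250:410,::-1],None,fx=4,fy=4))
E
```

```text
cur [0.5392 0.0132 0.0106] yaw -66.87 turn -0.13 dp [ 0.0005  0.001  -0.0041] rows 1 t 10.35 q [-0.11  0.39  1.84  0.    0.91  1.06] w 0.0494 F [-0.3 -0.4 -0.6]
0.068,-0.011,-0.015,0.032,0.022,0.04,-1
```

View pics/w8.png

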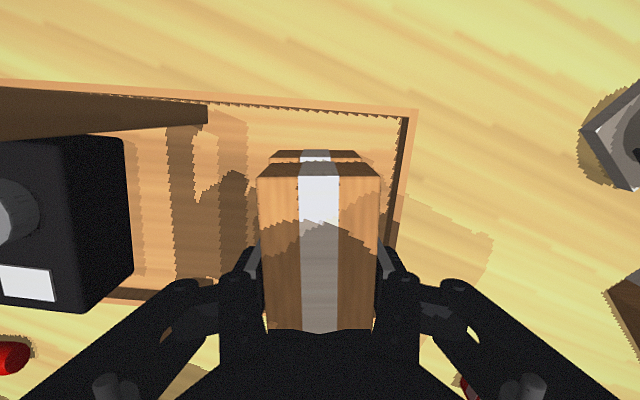

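View pics/s8c.png

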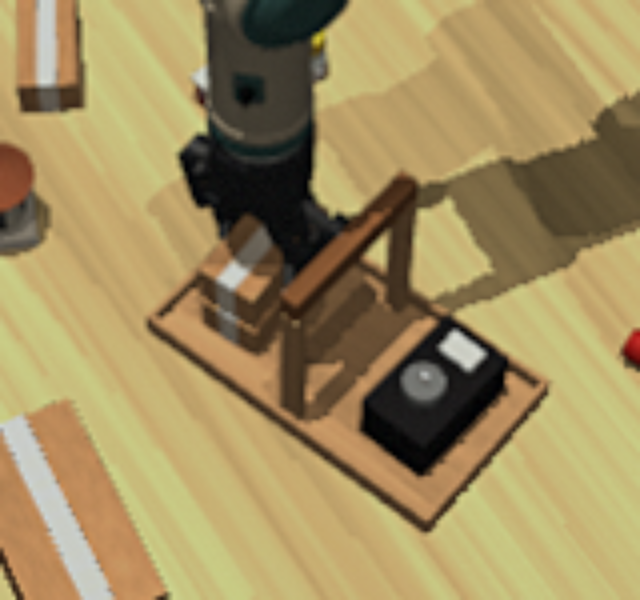

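The held carton is aligned over the base (base edges 270–365 px, held 257–380 px, both centred near 318). I lower the last 4.5 mm and let go.

Call:
{"name": "carry_out", "arguments": {
  "deltas": [0.04,-0.01,-0.01,0,0,0,-1,0.035,0,0,0,0,0,-1,0,0,0,0,0,0,-1]
}}

```text
clock: 10.82
position: [0.5403, 0.0143, 0.0068]
ee_rot: [-0.141, -0.693, -0.143, 0.693]
contact_force: [-0.1, 0.1, 1.4]
width: 0.0498
```

```bash
python3 - <<'E'
from h import *
s=readout.get_state();print(s['position'],s['contact_force'],s['width'])
E
```

```text
[0.54027117 0.01431489 0.00675491] [-0.11515066  0.09050156  1.39393594] 0.04984424575918197
```

Call:
{"name": "carry_out", "arguments": {
  "deltas": [0.01,0,0,0,0,0,-1,0,0,0,0,0,0,0.3,0,0,0,0,0,0,0.6,0,0,0,0,0,0,0.6,0,0,0,0,0,0,0.6,0,0,0,0,0,0,0.6]
}}

```text
clock: 11.58
position: [0.5398, 0.0142, 0.0058]
ee_rot: [-0.141, -0.692, -0.143, 0.693]
contact_force: [-0.3, -0.1, -0.2]
width: 0.0679
```

```bash
python3 - <<'E'
from rel import *
im=snap('wrist','w9.png')
s=readout.get_state();print(s['position'],s['contact_force'],s['width'])
rel(im,[('base',.036,.048),('top',.07,.086)])
plan([.5397,.0142,.16],-67,sgn=1,grip=.6)
E
```

```text
[0.53985505 0.01424233 0.00579953] [-0.45982991  0.05604689  0.10219372] 0.06842741159783557
base 353 z 0.042 far end toolz -49.2 y edges []
top 18867 z 0.0792 far end toolz -48.9 y edges [(np.float64(-23.4), np.float64(24.1)), (np.float64(-23.1), np.float64(24.1)), (np.float64(-23.4), np.float64(24.2)), (np.float64(-23.2), np.float64(24.1))]
cur [0.5399 0.0142 0.0058] yaw -66.87 turn -0.13 dp [-0.0002 -0.      0.1542] rows 3 t 11.62 q [-0.1   0.4   1.85  0.    0.9   1.06] w 0.0684 F [-0.5  0.1  0.1]
-0.86,0,0,0.01,0,0.01,0.6,-0.85,0,0,0.01,0,0.01,0.6,-0.86,0,0,0.01,0,0.01,0.6
```

View pics/w9.png

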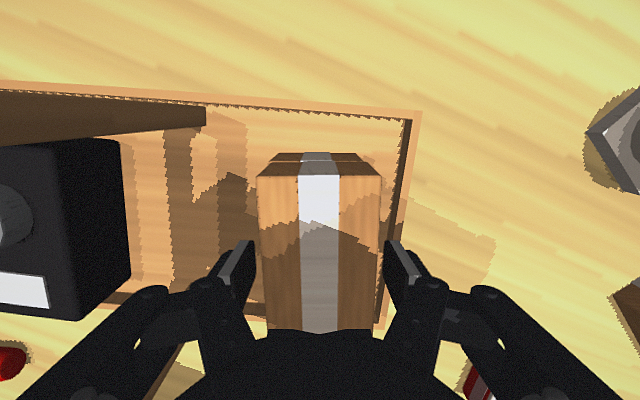

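Carton A sits square on the base: far ends agree to 0.3 mm and the side edges line up. Now I retreat upward and go to carton_b.

Call:
{"name": "carry_out", "arguments": {
  "deltas": [-0.3,0,0,0,0,0,0.6,-0.7,0,0,0,0,0,0.6,-0.8,0,0,0,0,0,1,-0.7,0,0,0,0,0,1]
}}

```text
clock: 12.12
position: [0.5402, 0.0139, 0.1576]
ee_rot: [-0.141, -0.693, -0.142, 0.693]
contact_force: [1.7, 0.0, 0.3]
width: 0.0853
```

```bash
python3 - <<'E'
from h import *
plan([.5736,-.2785,.13],-27.5,sgn=1,grip=1)
E
```

```text
cur [0.5402 0.0139 0.1576] yaw -66.87 turn 39.37 dp [ 0.0334 -0.2924 -0.0276] rows 10 t 12.12 q [-0.1   0.25  1.64  0.    1.25  1.06] w 0.0853 F [1.7 0.  0.3]
0.05,0.47,0.14,-0.98,0,0,1,0.04,0.46,0.17,-0.98,0,0,1,0.05,0.45,0.21,-0.98,0,0,1,0.04,0.43,0.23,-0.98,0,0,1,0.05,0.41,0.26,-0.98,0,0,1,0.04,0.4,0.29,-0.98,0,0,1,0.05,0.37,0.32,-0.98,0,0,1,0.04,0.36,0.34,-0.98,0,0,1,0.05,0.33,0.36,-0.98,0,0,1,0.04,0.3,0.39,-0.98,0,0,1
```

Call:
{"name": "carry_out", "arguments": {
  "deltas": [0.05,0.47,0.14,-0.98,0,0,1,0.04,0.46,0.17,-0.98,0,0,1,0.05,0.45,0.21,-0.98,0,0,1,0.04,0.43,0.23,-0.98,0,0,1,0.05,0.41,0.26,-0.98,0,0,1,0.04,0.4,0.29,-0.98,0,0,1,0.05,0.37,0.32,-0.98,0,0,1,0.04,0.36,0.34,-0.98,0,0,1,0.05,0.33,0.36,-0.98,0,0,1,0.04,0.3,0.39,-0.98,0,0,1]
}}

```text
clock: 13.38
position: [0.5734, -0.2795, 0.1279]
ee_rot: [-0.366, -0.605, -0.368, 0.605]
contact_force: [0.0, -0.0, -0.4]
width: 0.0853
```

Call:
{"name": "carry_out", "arguments": {
  "deltas": [0.6,0,0,0,0,0,1,0.6,0,0,0,0,0,1,0,0,0,0,0,0,1]
}}

```text
clock: 13.75
position: [0.5709, -0.2771, 0.0532]
ee_rot: [-0.363, -0.604, -0.369, 0.606]
contact_force: [-0.0, 0.8, -0.3]
width: 0.0856
```

```bash
python3 - <<'E'
from rel import *
im=snap('wrist','w10.png')
plan([.5736,-.2785,-.02],-27.5,sgn=1,grip=1)
rel(im,[('b',.03,.044)])
E
```

```text
cur [ 0.5726 -0.2781  0.0554] yaw -27.67 turn 0.17 dp [ 0.001  -0.0004 -0.0754] rows 2 t 13.8 q [-0.56  0.47  1.56  0.    1.11 -0.08] w 0.0853 F [-0.   0.2  0.4]
0.63,0.01,0,-0.02,-0.01,0.04,1,0.63,0.01,0,-0.02,-0.01,0.04,1
b 8544 z 0.0372 far end toolz -47.9 y edges [(np.float64(-23.5), np.float64(23.8)), (np.float64(-23.6), np.float64(24.0)), (np.float64(-23.8), np.float64(24.0)), (np.float64(-23.1), np.float64(24.2))]
```

View pics/w10.png

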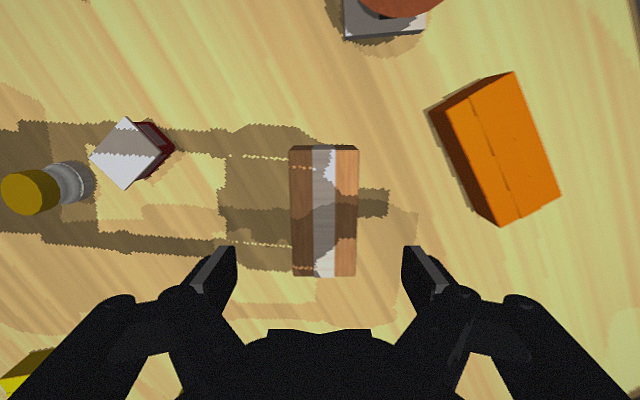

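Carton_b (290–358,145–277) is square to the jaws and centred, and the orange one on the right is clear. Going down and closing.

Call:
{"name": "carry_out", "arguments": {
  "deltas": [0.6,0,0.01,0,0,0.02,1,0.5,0,0.01,0,0,0,1,0.25,0,0,0,0,0,1,0.15,0,0,0,0,0,1,0,0,0,0,0,0,1]
}}

```text
clock: 14.42
position: [0.5732, -0.2797, -0.0333]
ee_rot: [0.366, 0.605, 0.366, -0.605]
contact_force: [0.2, -0.3, 0.1]
width: 0.0853
```

```bash
python3 - <<'E'
from rel import *
im=snap('wrist','w11.png')
plan([.5736,-.2785,-.0355],-27.5,sgn=1,grip=1,nd=3)
rel(im,[('b',.03,.044)])
E
```

```text
cur [ 0.5735 -0.2799 -0.0329] yaw -27.67 turn 0.17 dp [ 0.0001  0.0014 -0.0026] rows 1 t 14.47 q [-0.56  0.56  1.66  0.    0.92 -0.08] w 0.0859 F [-0.1 -0.2 -0.2]
0.044,-0.009,-0.021,-0.041,-0.012,-0.011,1
b 18361 z 0.0372 far end toolz -49.6 y edges [(np.float64(-25.0), np.float64(22.6)), (np.float64(-24.8), np.float64(22.5)), (np.float64(-25.0), np.float64(22.6)), (np.float64(-24.9), np.float64(22.5))]
```

Call:
{"name": "carry_out", "arguments": {
  "deltas": [0.04,-0.02,0,0,0,0,1,0,0,0,0,0,0,-1,0,0,0,0,0,0,-1,0,0,0,0,0,0,-1,0,0,0,0,0,0,-1],
  "newtons": 40
}}

```text
clock: 15.1
position: [0.5721, -0.2791, -0.0357]
ee_rot: [0.366, 0.605, 0.366, -0.605]
contact_force: [0.4, -0.8, 3.3]
width: 0.0495
```

Call:
{"name": "carry_out", "arguments": {
  "deltas": [-0.3,0,0,0,0,0,-1,-0.6,0,0,0,0,0,-1,-0.8,0,0,0,0,0,-1,-0.8,0,0,0,0,0,-1,-0.4,0,0,0,0,0,-1]
}}

```text
clock: 15.72
position: [0.5729, -0.2798, 0.1421]
ee_rot: [0.367, 0.606, 0.365, -0.604]
contact_force: [-0.7, -0.5, -1.3]
width: 0.0496
```

```bash
python3 - <<'E'
from h import *
plan([.54,.0142,.15],-66.9,sgn=1,grip=-1)
E
```

```text
cur [ 0.5729 -0.2798  0.1421] yaw -27.67 turn -39.23 dp [-0.0329  0.294   0.0079] rows 10 t 15.72 q [-0.56  0.4   1.45  0.    1.29 -0.08] w 0.0496 F [-0.7 -0.5 -1.3]
-0.01,-0.28,-0.41,0.98,0,-0.01,-1,-0.02,-0.3,-0.39,0.98,0,-0.01,-1,-0.01,-0.33,-0.36,0.98,0,-0.01,-1,-0.02,-0.35,-0.35,0.98,0,-0.01,-1,-0.01,-0.38,-0.32,0.98,0,-0.01,-1,-0.01,-0.39,-0.29,0.98,0,-0.01,-1,-0.01,-0.42,-0.26,0.98,0,-0.01,-1,-0.02,-0.43,-0.24,0.98,0,-0.01,-1,-0.01,-0.45,-0.2,0.98,0,-0.01,-1,-0.01,-0.46,-0.18,0.98,0,-0.01,-1
```

Call:
{"name": "carry_out", "arguments": {
  "deltas": [-0.01,-0.28,-0.41,0.98,0,-0.01,-1,-0.02,-0.3,-0.39,0.98,0,-0.01,-1,-0.01,-0.33,-0.36,0.98,0,-0.01,-1,-0.02,-0.35,-0.35,0.98,0,-0.01,-1,-0.01,-0.38,-0.32,0.98,0,-0.01,-1,-0.01,-0.39,-0.29,0.98,0,-0.01,-1,-0.01,-0.42,-0.26,0.98,0,-0.01,-1,-0.02,-0.43,-0.24,0.98,0,-0.01,-1,-0.01,-0.45,-0.2,0.98,0,-0.01,-1,-0.01,-0.46,-0.18,0.98,0,-0.01,-1]
}}

```text
clock: 16.98
position: [0.5387, 0.0157, 0.1476]
ee_rot: [-0.138, -0.692, -0.143, 0.694]
contact_force: [-0.1, -0.7, -0.2]
width: 0.0496
```

Call:
{"name": "carry_out", "arguments": {
  "deltas": [0,0,0,0,0,0,-1,0,0,0,0,0,0,-1]
}}

```text
clock: 17.23
position: [0.5392, 0.0143, 0.1472]
ee_rot: [-0.14, -0.692, -0.144, 0.694]
contact_force: [0.1, -1.0, -0.2]
width: 0.0496
```

```bash
python3 - <<'E'
from rel import *
im=snap('wrist','w12.png')
z=readout.get_state()['position'][2]
plan([.54,.0142,.045],-66.9,sgn=1,grip=-1)
rel(im,[('base+a',.070,.086),('held',z+.06,z+.09)])
E
```

```text
cur [0.5393 0.014  0.1471] yaw -66.87 turn -0.03 dp [ 0.0007  0.0002 -0.1021] rows 2 t 17.27 q [-0.11  0.26  1.65  0.01  1.23  1.06] w 0.0494 F [-0.3 -0.2  0.5]
0.85,0.01,-0.01,0,0.01,0.05,-1,0.85,0,0,0,0.01,0.05,-1
base+a 1023 z 0.0791 far end toolz -49.5 y edges [(np.float64(-23.0), np.float64(24.3)), (np.float64(-23.0), np.float64(24.6)), (np.float64(-22.2), np.float64(24.4)), (np.float64(-22.2), np.float64(24.6))]
held 19550 z 0.2201 far end toolz -50.1 y edges [(np.float64(-23.4), np.float64(24.0)), (np.float64(-23.6), np.float64(23.8)), (np.float64(-23.5), np.float64(24.1)), (np.float64(-23.4), np.float64(23.9))]
```

View pics/w12.png

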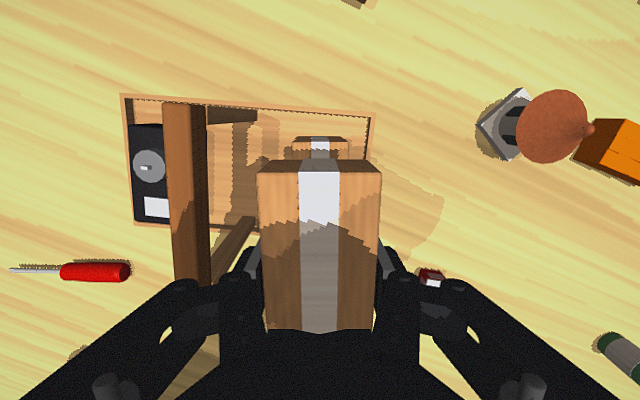

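The two are aligned within 1 mm (held −23.5/24, stack −22.6/24.4). Lowering about 100 mm, ending slowly.

Call:
{"name": "carry_out", "arguments": {
  "deltas": [0.4,0.01,0,0,0,0.05,-1,0.5,0,0,0,0,0.05,-1,0.4,0,0,0,0,0,-1,0.25,0,0,0,0,0,-1,0.13,0,0,0,0,0,-1,0,0,0,0,0,0,-1]
}}

```text
clock: 18.02
position: [0.5392, 0.0141, 0.0458]
ee_rot: [-0.142, -0.692, -0.142, 0.694]
contact_force: [-0.6, -0.5, -0.8]
width: 0.0495
```

```bash
python3 - <<'E'
from rel import *
im=snap('wrist','w13.png')
z=readout.get_state()['position'][2]
plan([.5396,.0138,.0422],-66.9,sgn=1,grip=-1,nd=3)
rel(im,[('base+a',.070,.086),('held',z+.06,z+.09)])
im=snap('scene');cv2.imwrite('pics/s13c.png',cv2.resize(im['color'][150:300,250:410,::-1],None,fx=4,fy=4))
E
```

```text
cur [0.5397 0.0142 0.0463] yaw -66.88 turn -0.02 dp [-0.0001 -0.0004 -0.0041] rows 1 t 18.07 q [-0.1   0.35  1.8  -0.    0.99  1.07] w 0.0495 F [ 0.6  1.1 -0.3]
0.069,0.005,0.003,0.004,0.018,0.004,-1
base+a 300 z 0.0765 far end toolz -49.7 y edges []
held 19532 z 0.1186 far end toolz -49.7 y edges [(np.float64(-23.2), np.float64(24.3)), (np.float64(-23.2), np.float64(24.0)), (np.float64(-23.0), np.float64(24.4)), (np.float64(-23.2), np.float64(24.0))]
```

View pics/s13c.png

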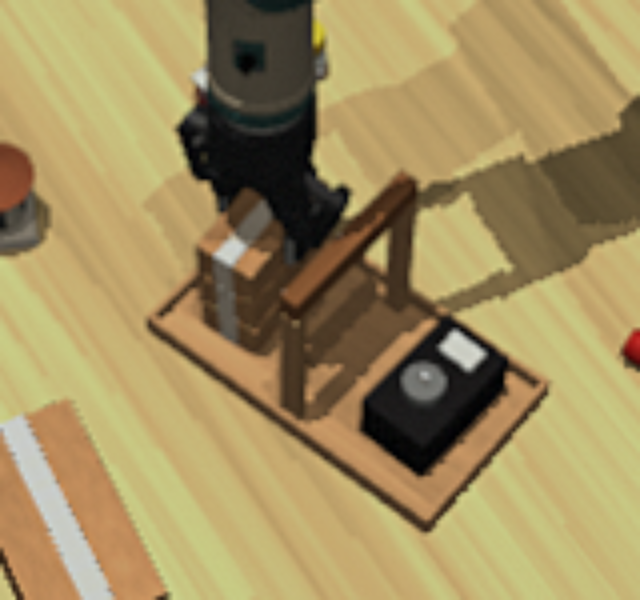

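View pics/w13.png

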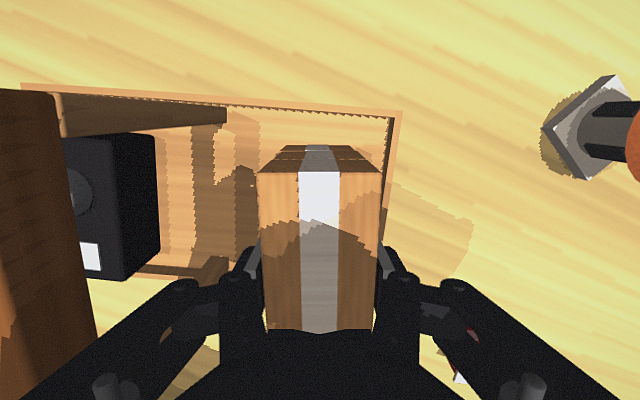

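The column is in line. Lowering the last 4.5 mm, then opening only part way because the bar is near.

Call:
{"name": "carry_out", "arguments": {
  "deltas": [0.04,0,0,0,0,0,-1,0.035,0,0,0,0,0,-1,0,0,0,0,0,0,-1,0,0,0,0,0,0,0.3,0,0,0,0,0,0,0.45,0,0,0,0,0,0,0.45,0,0,0,0,0,0,0.45]
}}

```text
clock: 19.0
position: [0.539, 0.0144, 0.0412]
ee_rot: [-0.142, -0.692, -0.142, 0.694]
contact_force: [-0.6, -0.3, -0.2]
width: 0.062
```

```bash
python3 - <<'E'
from rel import *
im=snap('wrist','w14.png')
plan([.5397,.0140,.19],-66.9,sgn=1,grip=.45)
rel(im,[('a',.070,.080),('b',.1,.13)])
E
```

```text
cur [0.539  0.0144 0.0412] yaw -66.87 turn -0.03 dp [ 0.0007 -0.0004  0.1488] rows 3 t 19.05 q [-0.1   0.36  1.81 -0.    0.98  1.07] w 0.062 F [-0.2  0.2  0.3]
-0.83,0,0,0,0.01,0,0.45,-0.82,0.01,0,0,0.01,0,0.45,-0.83,0,0,0,0.01,0,0.45
a 93 z 0.0716 far end toolz -50.5 y edges []
b 19986 z 0.1152 far end toolz -50.4 y edges [(np.float64(-23.2), np.float64(24.4)), (np.float64(-22.9), np.float64(24.3)), (np.float64(-23.1), np.float64(24.5)), (np.float64(-22.9), np.float64(24.2))]
```

View pics/w14.png

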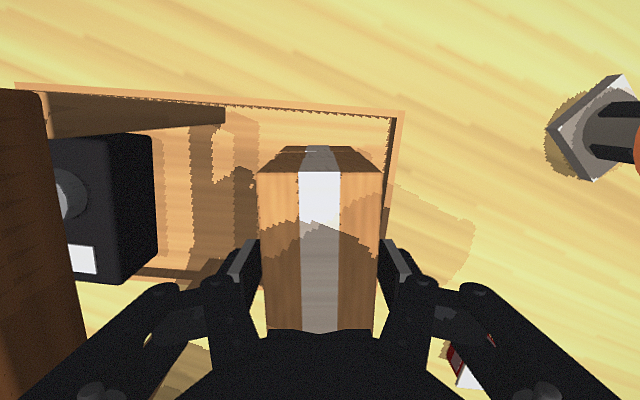

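Carton B rests on A with the fingers clear on both sides. Straight up, then over the bar.

Call:
{"name": "carry_out", "arguments": {
  "deltas": [-0.2,0,0,0,0,0,0.45,-0.5,0,0,0,0,0,0.45,-0.7,0,0,0,0,0,0.45,-0.7,0,0,0,0,0,0.45,-0.7,0,0,0,0,0,1,-0.2,0,0,0,0,0,1]
}}

```text
clock: 19.8
position: [0.5412, 0.0143, 0.2252]
ee_rot: [0.142, 0.694, 0.141, -0.691]
contact_force: [0.4, 0.3, -0.3]
width: 0.0855
```

```bash
python3 - <<'E'
from rel import *
plan([.514,.094,.22],-72,sgn=1,grip=1)
im=snap('wrist','w15.png'); W=world(im); np.savez('/tmp/w15.npz',W=W)
im=snap('scene'); cv2.imwrite('pics/s15c.png',cv2.resize(im['color'][150:300,250:410,::-1],None,fx=4,fy=4))
Ws=world(im)
from m import rect
for n,W in (('wrist',W),('scene',Ws)):
  P=W.reshape(-1,3); k=(P[:,2]>.15)&(P[:,2]<.18)&(np.linalg.norm(P[:,:2]-[.514,.094],axis=1)<.085); P=P[k]
  r=cv2.minAreaRect((P[:,:2]*1000).astype(np.float32)); print(n,len(P),r,P.mean(0))
E
```

```text
cur [0.5412 0.0143 0.2252] yaw -66.87 turn -5.13 dp [-0.0272  0.0797 -0.0052] rows 2 t 19.8 q [-0.1   0.21  1.52 -0.    1.41  1.07] w 0.0855 F [ 0.4  0.3 -0.3]
0.04,-0.7,-0.05,0.64,-0.03,-0.02,1,0.04,-0.7,-0.02,0.64,-0.03,-0.02,1
wrist 3505 ((518.109130859375, 92.52486419677734), (134.42141723632812, 16.865638732910156), 18.675140380859375) [0.52853242 0.09372585 0.16971324]
scene 348 ((519.235595703125, 92.85932159423828), (137.25808715820312, 19.214618682861328), 19.127010345458984) [0.52346888 0.09658867 0.1681169 ]
```

View pics/w15.png

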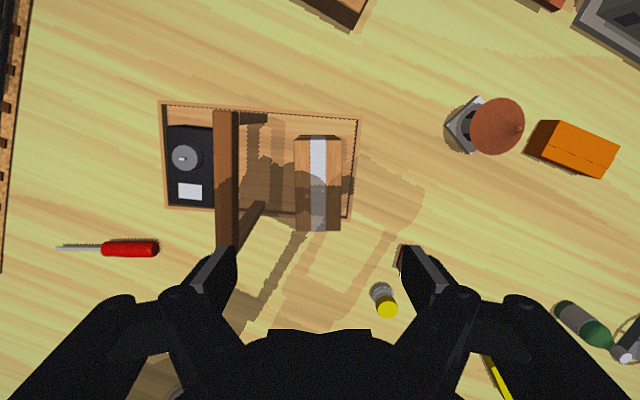

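View pics/s15c.png

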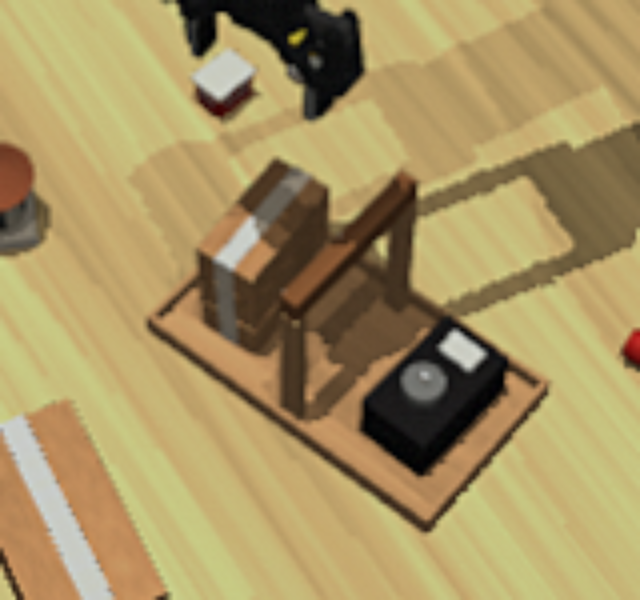

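The bar comes out at about (0.5175, 0.093) and 18.7° from the wrist and scene cameras; the top camera is within 2 mm. The column looks straight. I move over the bar, 2 mm toward the load's centre of mass.

```bash
python3 - <<'E'
from rel import *
plan([.5160,.0925,.20],-71.3,sgn=1,grip=.4,n=4)
E
```

```text
cur [0.5402 0.0144 0.223 ] yaw -66.87 turn -4.43 dp [-0.0242  0.0781 -0.023 ] rows 4 t 19.9 q [-0.1   0.21  1.53 -0.    1.4   1.07] w 0.0854 F [-0.2 -0.3 -0.4]
0.1,-0.34,-0.04,0.28,0,0,0.4,0.09,-0.34,-0.02,0.28,0,0,0.4,0.1,-0.34,-0.03,0.28,0,0,0.4,0.09,-0.34,-0.01,0.28,0,0,0.4
```

Call:
{"name": "carry_out", "arguments": {
  "deltas": [0.1,-0.34,-0.04,0.28,0,0,0.4,0.09,-0.34,-0.02,0.28,0,0,0.4,0.1,-0.34,-0.03,0.28,0,0,0.4,0.09,-0.34,-0.01,0.28,0,0,0.4,0,0,0,0,0,0,0.4,0,0,0,0,0,0,0.4]
}}

```text
clock: 20.65
position: [0.5149, 0.092, 0.1978]
ee_rot: [-0.115, -0.696, -0.115, 0.699]
contact_force: [-0.5, -0.0, -0.5]
width: 0.0595
```

```bash
python3 - <<'E'
from rel import *
im=snap('wrist','w16.png'); W=world(im)
plan([.5160,.0925,.098],-71.3,sgn=1,grip=.4,n=4)
s=readout.get_state();p=np.array(s['position']);M=q2m(s['ee_rot']);T=(W-p)@M
m=(W[...,2]>.16)&(W[...,2]<.18)&(np.abs(T[...,1])<.03)&(np.abs(T[...,2])<.09)
P=T[m][:,1:]*1000; print(m.sum(),W[m][:,2].mean())
for a in range(-80,0,10):
    k=(P[:,1]>a)&(P[:,1]<a+10)
    if k.sum()>5: print(a,k.sum(),np.percentile(P[k,0],[2,50,98]).round(1))
print(P[:,1].min())
E
```

```text
cur [0.5152 0.0919 0.1982] yaw -71.36 turn 0.06 dp [ 0.0008  0.0006 -0.1002] rows 4 t 20.7 q [ 0.04  0.2   1.6  -0.    1.34  1.29] w 0.0597 F [-0.4  0.3  0.5]
0.42,0,-0.01,0,0.01,0,0.4,0.41,0,0,0,0.01,0,0.4,0.42,0,0,0,0.01,0,0.4,0.42,-0.01,-0.01,0,0.01,0,0.4
3464 0.17298630134965343
-70 338 [-8.5 -0.6  7.2]
-60 311 [-7.9 -0.6  7.3]
-50 299 [-7.9 -0.6  7.4]
-40 279 [-8.1 -0.7  6.7]
-30 270 [-8.2 -0.7  6.8]
-20 271 [-8.3 -0.7  6.9]
-10 257 [-8.4 -0.7  7. ]
-69.83661429857305
```

View pics/w16.png

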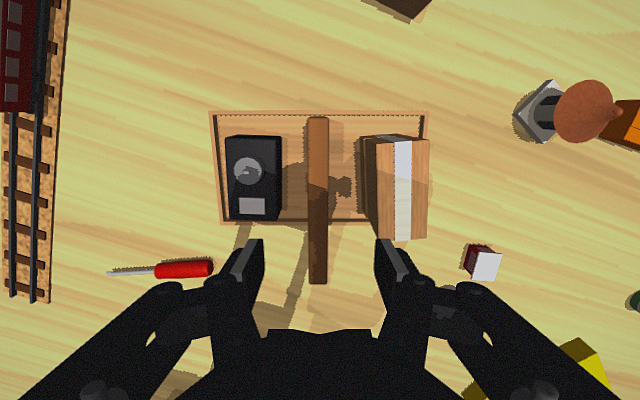

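The bar (308–328 px) is centred between the fingers: −0.6 mm across, and the grip point is 1.8 mm to the −x side as intended. Descending to grasp height.

Call:
{"name": "carry_out", "arguments": {
  "deltas": [0.5,-0.01,0,0,0,0,0.4,0.5,0,0,0,0,0,0.4,0.35,0,0,0,0,0,0.4,0.2,0,0,0,0,0,0.4,0.12,0,0,0,0,0,0.4,0,0,0,0,0,0,0.4]
}}

```text
clock: 21.45
position: [0.5149, 0.0929, 0.0985]
ee_rot: [-0.114, -0.697, -0.115, 0.699]
contact_force: [-0.9, 0.1, -0.7]
width: 0.0601
```

```bash
python3 - <<'E'
from rel import *
im=snap('wrist','w17.png'); W=world(im)
plan([.5155,.092,.098],-71.3,sgn=1,grip=.4)
im=snap('scene'); cv2.imwrite('pics/s17c.png',cv2.resize(im['color'][150:300,250:410,::-1],None,fx=4,fy=4))
E
```

```text
cur [0.5153 0.093  0.0989] yaw -71.36 turn 0.06 dp [ 0.0002 -0.001  -0.0009] rows 1 t 21.5 q [ 0.05  0.27  1.76 -0.    1.11  1.29] w 0.0601 F [-0.6 -0.1  1.2]
0.01,0.02,0,-0.02,0.02,0,0.4
```

View pics/w17.png

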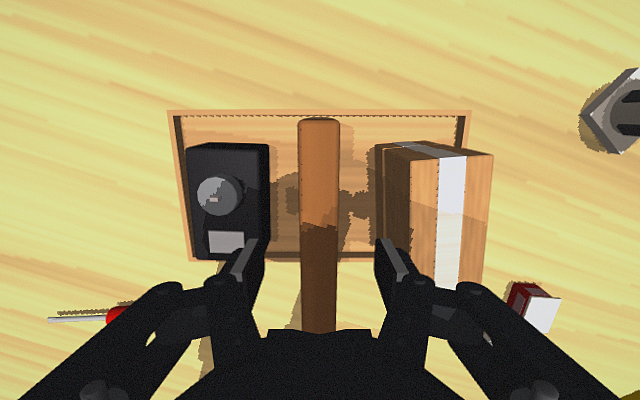

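View pics/s17c.png

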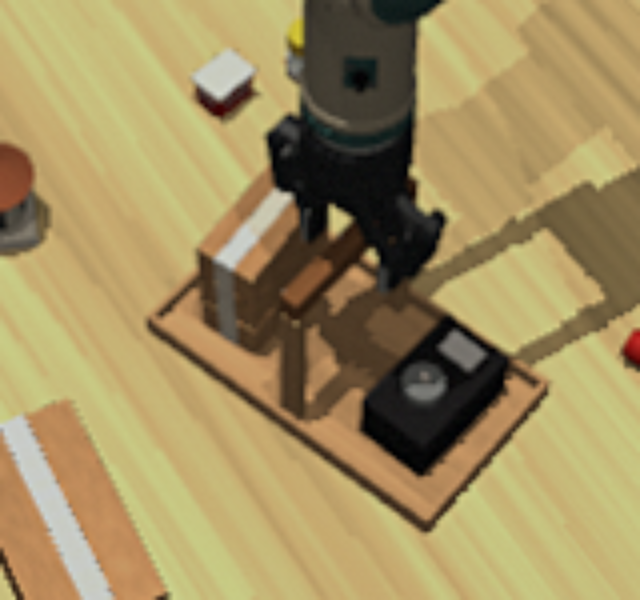

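Call:
{"name": "carry_out", "arguments": {
  "deltas": [0,0,0,0,0,0,-1,0,0,0,0,0,0,-1,0,0,0,0,0,0,-1,0,0,0,0,0,0,-1,0,0,0,0,0,0,-1,0,0,0,0,0,0,-1],
  "newtons": 100
}}

```text
clock: 22.3
position: [0.515, 0.0931, 0.099]
ee_rot: [-0.115, -0.697, -0.115, 0.698]
contact_force: [-1.5, -0.5, 5.8]
width: 0.0149
```

Call:
{"name": "carry_out", "arguments": {
  "deltas": [-0.04,0,0,0,0,0,-1,-0.06,0,0,0,0,0,-1,-0.1,0,0,0,0,0,-1,0,0,0,0,0,0,-1,0,0,0,0,0,0,-1]
}}

```text
clock: 22.92
position: [0.5146, 0.0931, 0.1103]
ee_rot: [-0.114, -0.697, -0.115, 0.699]
contact_force: [-0.4, -0.4, -6.8]
width: 0.0147
```

```bash
python3 - <<'E'
from rel import *
s=readout.get_state();print(s['position'],s['contact_force'],s['moment'],s['width'])
im=snap('wrist','w18.png')
im=snap('scene'); cv2.imwrite('pics/s18c.png',cv2.resize(im['color'][150:300,250:410,::-1],None,fx=4,fy=4))
E
```

```text
[0.51462218 0.09313241 0.11030626] [-0.38099341 -0.35014776 -6.76850754] [ 0.05803419  0.00665258 -0.00918095] 0.014659298976416596
```

View pics/w18.png

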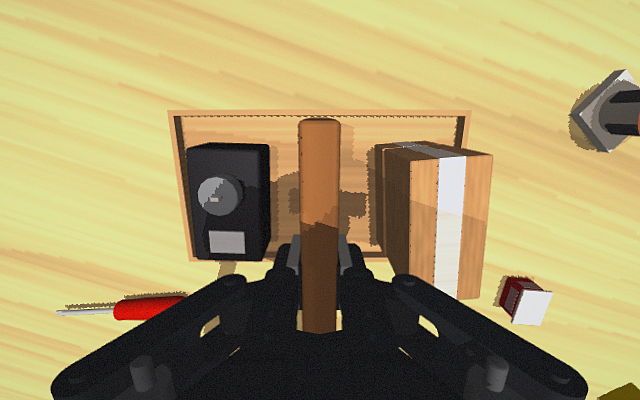

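View pics/s18c.png

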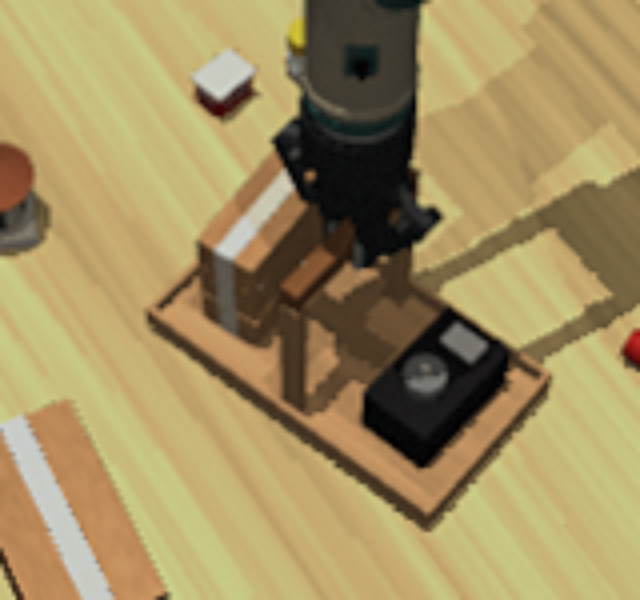

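The tray is 11 mm off the table and level, with about 7 N on the wrist. Raising gently to about 100 mm.

Call:
{"name": "carry_out", "arguments": {
  "deltas": [-0.08,0,0,0,0,0,-1,-0.15,0,0,0,0,0,-1,-0.22,0,0,0,0,0,-1,-0.25,0,0,0,0,0,-1,-0.25,0,0,0,0,0,-1,-0.22,0,0,0,0,0,-1,-0.15,0,0,0,0,0,-1,-0.1,0,0,0,0,0,-1,-0.05,0,0,0,0,0,-1,0,0,0,0,0,0,-1]
}}

```text
clock: 24.28
position: [0.5149, 0.0931, 0.1985]
ee_rot: [-0.114, -0.697, -0.115, 0.699]
contact_force: [0.5, -0.8, -7.7]
width: 0.0149
```

Call:
{"name": "carry_out", "arguments": {
  "deltas": [0,0,0,0,0,0,-1,0,0,0,0,0,0,-1,0,0,0,0,0,0,-1,0,0,0,0,0,0,-1,0,0,0,0,0,0,-1,0,0,0,0,0,0,-1]
}}

```text
clock: 25.02
position: [0.515, 0.0932, 0.1986]
ee_rot: [-0.114, -0.697, -0.115, 0.699]
contact_force: [-0.1, -0.5, -8.1]
width: 0.0146
```

```bash
python3 - <<'E'
from rel import *
s=readout.get_state();print(s['clock'],s['position'],s['contact_force'],s['moment'],s['width'],np.abs(s['qd']).max())
im=snap('wrist','w19.png');W=world(im);p=np.array(s['position']);M=q2m(s['ee_rot']);T=(W-p)@M
# tray floor plane fit: floor/rim points around
m=(W[...,2]>.095)&(W[...,2]<.118)&(np.abs(T[...,1])<.14)&(np.abs(T[...,2])<.08)
P=W[m];A=np.c_[P[:,:2],np.ones(len(P))];c=np.linalg.lstsq(A,P[:,2],rcond=None)[0];print('floor',len(P),np.median(P[:,2]),'slopes',c[:2].round(3))
c2=im['color'];print('bar')
m=(W[...,2]>.25)&(np.abs(T[...,1])<.02)&(T[...,2]<-.03)&(T[...,2]>-.09)&(im['color'].max(2)>50);print(m.sum(),W[m].mean(0), np.polyfit(T[m][:,2],W[m][:,2],1))
m=(W[...,2]>.19)&(W[...,2]<.23)&(T[...,1]>.04)&(T[...,1]<.12)&(np.abs(T[...,2])<.08)&(im['color'].max(2)>60);P=W[m];c=np.linalg.lstsq(np.c_[P[:,:2],np.ones(len(P))],P[:,2],rcond=None)[0];print('stack top',m.sum(),np.median(P[:,2]),c[:2].round(3),cv2.minAreaRect((P[:,:2]*1000).astype(np.float32)))
im=snap('scene'); cv2.imwrite('pics/s19c.png',cv2.resize(im['color'][120:280,240:420,::-1],None,fx=4,fy=3.7))
E
```

```text
25.025 [0.51497291 0.0931612  0.19864844] [-0.06078354 -0.4656675  -8.0736266 ] [ 0.01562573  0.0065392  -0.01232931] 0.014567147752751567 0.0012042265432719362
floor 14702 0.10679197319163133 slopes [-0.01   0.001]
bar
4167 [0.56355137 0.10868835 0.27246871] [0.00893131 0.2729228 ]
stack top 11934 0.21472474503243077 [ 0.024 -0.111] ((539.631591796875, 13.573966979980469), (101.56075286865234, 51.166160583496094), 23.320802688598633)
```

View pics/w19.png

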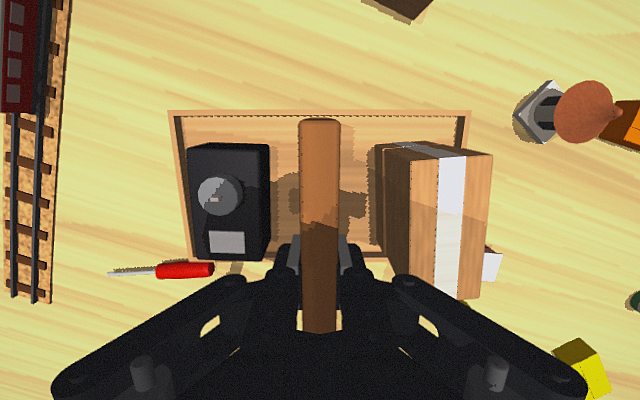

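View pics/s19c.png

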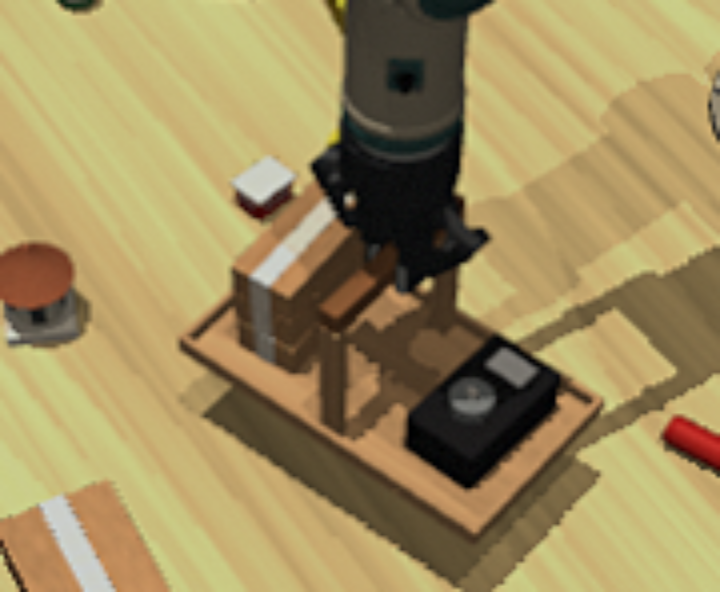

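The floor plane is level within 0.01 rad and the underside is at about 0.100 m. The column is unchanged in the wrist view, and the arm is still. The −0.111 slope on the stack's top comes from side-face points in that height band. I'll check that quickly and hand in.

```bash
python3 - <<'E'
from rel import *
im=snap('wrist');W=world(im);s=readout.get_state();p=np.array(s['position']);M=q2m(s['ee_rot'])
P=W[165:270,440:485].reshape(-1,3);P=P[P[:,2]>.2]
c=np.linalg.lstsq(np.c_[P[:,:2],np.ones(len(P))],P[:,2],rcond=None)[0];print('top',c[:2].round(3),np.median(P[:,2]))
if np.abs(c[:2]).max()<.06: print(job.sign_off())
E
```

```text
top [-0.008  0.016] 0.21489121395425553
the job is handed in; nothing more can be done
None
```

I handed the job in with the tray held about 100 mm off the table. It is level and still, with all three cartons in one column. `sign_off` gives no verdict, so success is not confirmed.

**What I did:** I set carton_a on the base carton and then carton_b on carton_a. I gripped the handle bar with 100 N near its middle and raised the tray slowly. It took about 25 s of the 72 s allowed.

**Last checks:**

| Check | Result |
|---|---|
| Tray floor height | 0.107 m, so underside about 0.100 m |
| Tray floor tilt | within 0.01 rad |
| Top of the column | 0.215 m (expected 0.2145), level within 0.02 rad |
| Carton alignment | edges within about 1 mm when each was let go; unchanged in the last wrist view |
| Force on the wrist | 8.1 N, about the loaded weight |
| Arm motion | joint speeds about 0.001 rad/s |

**What failed or disagreed:**
- **First grasp:** it closed on nothing. Two cameras showed the fingertips about 41 mm short of the reported tool position along the tool axis. I added that offset to every later height, and it held.
- **Tilt reading:** a first fit of the column's top gave a slope of −0.11 because it took in side-face points. Repeated on the top face only, it showed the top level.
- **Bystanders:** none was touched as far as the pictures show, but I did not measure their positions again at the end.

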